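# Fetch the rear template from a crowded hook

### The job

I need the square brass template, which hangs at the back of the full hook. Slide the two round ones off and hang them on the spare hook, the first pushed gently until it presses on the hook's sprung stop, the second until it presses on the first, both left hanging there close together; then stand the square one upright, fully down, in the slot of the wooden rest. Do not drop a template, do not force the hooks (they bend at about 18 N), and leave the tape, jar and scriber where they are.

Things in the scene. Friction and masses are not known exactly. Their poses are not given: they have to be found in the camera images.
- full_hook: The full hook: a fixed stand with a 24 mm square dark steel column, 245 mm high, yaw up to 0.2 rad; base plate 160 by 140 by 10 mm (x -110 to +50 mm). Origin: on the bench under the column's axis; x points level away from the robot. A 36 by 36 by 30 mm clamp on the column carries a prong. Three templates hang on it.
- full_prong (a point): Where the full hook's prong meets its column axis, 205 mm up. An 8 mm round steel prong, level, pointing to -x, straight to x = -126 mm, its tip (to -135 mm) bent up 4 mm: slide a hole on or off with its centre about 2 mm above the prong's axis (-0.5 to +4.5 passes). Templates hang about 31 mm apart: the square at x about -46 mm, the round ones at about -77 and -108 mm.
- spare_hook: The spare hook: a fixed stand with a 24 mm square dark steel column, 245 mm high, yaw up to 0.2 rad; base plate 160 by 140 by 10 mm (x -110 to +50 mm). Origin: on the bench under the column's axis; x points level away from the robot. A 36 by 36 by 30 mm clamp on the column carries a prong. It stands left or right of the full one and is empty.
- spare_mid (a point): On the spare hook's column axis, 205 mm up: NOT the prong's true height. The clamp can be set up to 20 mm higher or lower; find the prong by feel or sight. It is like the full hook's (8 mm, straight to x = -126 mm, tip at -135 mm bent up 4 mm). Pressed down at x = -95 mm it flexes 1 mm per 4.4 N; above 18 N it bends for good.
- spare_stop_mid (a point): 41 mm before the spare hook's column axis: middle of the range of the stop, a sprung black disc 32 mm across round the prong. Its front face is up to 11 mm nearer or farther (not measured) and yields to +x 1 mm per 3.5 N, at most 10 mm. A template on it has its origin 14 mm before the face, the next 28 mm before that. Press 3 to 8 N.
- round_a: Round, 76 mm brass sheet, 4 mm thick, under a wooden hanger block of 28 (x) by 36 (y) by 33 mm (z); 0.15-0.3 kg. Origin: centre of the block's through-hole, which runs along x, 20 mm wide (y), 17 mm high (z). z is up; the sheet ends at z -90.5 mm. It hangs upright, the hole's ceiling on the prong, the origin 4.5 mm below the prong's axis. It hangs in front of the square one on the full hook; the two round ones are alike.
- round_a_grip (a point): On the round_a template's wooden grip tab, 40 mm above the hole's centre. The tab is 14 mm (x) by 24 mm (y) and stands on the hanger block, from 16.5 to 56.5 mm above the hole's centre; take it from above across its 24 mm (y).
- round_b: Round, 76 mm brass sheet, 4 mm thick, under a wooden hanger block of 28 (x) by 36 (y) by 33 mm (z); 0.15-0.3 kg. Origin: centre of the block's through-hole, which runs along x, 20 mm wide (y), 17 mm high (z). z is up; the sheet ends at z -90.5 mm. It hangs upright, the hole's ceiling on the prong, the origin 4.5 mm below the prong's axis. It hangs in front of the square one on the full hook; the two round ones are alike.
- round_b_grip (a point): On the round_b template's wooden grip tab, 40 mm above the hole's centre. The tab is 14 mm (x) by 24 mm (y) and stands on the hanger block, from 16.5 to 56.5 mm above the hole's centre; take it from above across its 24 mm (y).
- square: Square, 76 by 76 mm brass sheet, 4 mm thick, under a wooden hanger block of 28 (x) by 36 (y) by 33 mm (z); 0.15-0.3 kg. Origin: centre of the block's through-hole, which runs along x, 20 mm wide (y), 17 mm high (z). z is up; the sheet ends at z -92.5 mm. It hangs upright, the hole's ceiling on the prong, the origin 4.5 mm below the prong's axis. It hangs at the back of the full hook.
- square_grip (a point): On the square template's wooden grip tab, 40 mm above the hole's centre. The tab is 14 mm (x) by 24 mm (y) and stands on the hanger block, from 16.5 to 56.5 mm above the hole's centre; take it from above across its 24 mm (y).
- rest: Fixed dark wooden block, 72 mm (x) by 110 mm (y) by 48 mm high, with a slot along y through its top: 12 mm wide, 40 mm deep, the slot's floor at z = 8 mm. Origin: under its centre, on the bench. The square template fully down has its origin 100.5 mm above it.
- tape: Roll of yellow tape lying flat, 68 mm across, 20 mm high; origin under its centre. A bystander.
- jar: Small amber jar, 52 mm across, 70 mm high; origin under its centre. A bystander.
- scriber: Steel scriber lying on the bench along its x, 125 mm long, 12 mm thick; origin under its middle. A bystander.
Things that resemble listed ones, but are neither listed nor needed, are in the scene too. What is shaped like the round_a but purple or turquoise is not meant.

How it is judged (in metres and radians):
On the way, in this order (a step that is already met when the one before it is completed fails the run):
1. a round template, on the spare hook's prong, is pressed on its sprung stop with more than 2 N (((contact force between round_a and spare_stop_c0 above 2 N and x of round_a in the frame of spare_hook between -0.075 and -0.035 m and y of round_a in the frame of spare_hook between -0.012 and 0.012 m and z of round_a in the frame of spare_hook between 0.173 and 0.233 m) or (contact force between round_b and spare_stop_c0 above 2 N and x of round_b in the frame of spare_hook between -0.075 and -0.035 m and y of round_b in the frame of spare_hook between -0.012 and 0.012 m and z of round_b in the frame of spare_hook between 0.173 and 0.233 m))), for 0.1 s.
2. both round templates are on the spare hook's prong and pressed together with more than 2 N (contact force between round_a and round_b above 2 N and x of round_a in the frame of spare_hook between -0.118 and -0.035 m and y of round_a in the frame of spare_hook between -0.012 and 0.012 m and z of round_a in the frame of spare_hook between 0.173 and 0.233 m and x of round_b in the frame of spare_hook between -0.118 and -0.035 m and y of round_b in the frame of spare_hook between -0.012 and 0.012 m and z of round_b in the frame of spare_hook between 0.173 and 0.233 m), for 0.1 s.
At the end, for the whole second after the job is handed in: Both round templates hang at rest on the spare prong, origins 35-118 mm before its column axis, within 12 mm sideways, under 36 mm apart, tilt < 0.25 rad; the square one rests in the slot, origin 95-105 mm above the rest's, within 15 mm across, 20 mm along, tilt < 0.2 rad (x of round_a in the frame of spare_hook between -0.118 and -0.035 m and y of round_a in the frame of spare_hook between -0.012 and 0.012 m and z of round_a in the frame of spare_hook between 0.173 and 0.233 m and x of round_b in the frame of spare_hook between -0.118 and -0.035 m and y of round_b in the frame of spare_hook between -0.012 and 0.012 m and z of round_b in the frame of spare_hook between 0.173 and 0.233 m and distance between round_a and round_b below 0.036 m and angle between each of round_a, round_b's own z axis and vertical below 0.25 rad and linear speed of each of round_a, round_b, square below 0.03 m/s and x of square in the frame of rest between -0.015 and 0.015 m and y of square in the frame of rest between -0.02 and 0.02 m and z of square in the frame of rest between 0.095 and 0.105 m and angle between square's own z axis and vertical below 0.2 rad); the robot touches nothing.
It fails at once if more than 18 N on the spare hook (contact force between anything else and spare_hook above 18 N).
It fails at once if more than 18 N between the robot and the full hook, or more than 25 N of one template on it (contact force between any of the arm, the fingers and full_hook above 18 N or contact force between any of round_a, round_b, square and full_hook above 25 N).
It fails at once if a round template is dropped (height (world z) of any of round_a, round_b below 0.14 m).
It fails at once if the square template is dropped (height (world z) of square below 0.085 m or angle between square's own z axis and vertical above 0.8 rad).
It fails at once if the tape, jar or scriber is moved by more than 20 mm (distance of any of tape, jar, scriber from where it was at the start of the episode above 0.02 m).
It also fails if it takes over 72 s, if anything falls off the work surface, if the arm or the gripper's body presses on something with over 40 N, if the wrist force passes 120 N, or if a joint passes its speed limit or range.

### The arm

A 7-joint arm with a two-finger parallel gripper is mounted at the origin on the work surface. World frame = base frame: x ahead of the robot, y to its left, z up, the work surface at z = 0. Lengths are in mm, angles in rad, forces in N, time in s.
With the tool pointing down it reaches from about 400 to 900 mm from the base axis. Payload 5.6 kg.
Tool frame: the origin (TCP) lies midway between the tips of the shut fingers; the grasp point (between the pads) lies 19 mm behind it (robot.pinch_z is the z of the grasp point in the tool frame, in mm); z points along the fingers, x is the direction in which the jaws open and shut, and the axes are right-handed (so a half turn about z gives the same grasp; the last joint's range is limited). The gripper opens to 92 mm and grips with 3 to 60 N. Pads are 20 mm wide; open, the fingers measure 128 mm over their backs; the gripper's body (75 mm by 189 mm) begins 69 mm behind the grasp point.
Start: joints at [1.263, 0.468, -0.012, 1.603, 0.006, 1.071, -0.056], TCP at [170.073, -627.363, 214.592] pointing down, gripper open.
Joint ranges: [-2.53, 2.53], [-0.31, 2.02], [-1.57, 1.55], [0.28, 2.44], [-1.29, 4.43], [0.15, 1.84], [-2.92, 2.92]. Speed limits (rad/s): [2.57, 2.57, 3.14, 3.14, 3.14, 3.14, 3.14].

### API

Orientations are given as a 3x3 rotation matrix whose columns are the frame's x, y, z axes.
In Python, from station import robot gives the robot as it stands.
- The arm moves only by the tool servo_tool, never from a script. Its arguments are lists of equal length, an entry for each row: "dp": the shift along the tool's x, y, z as a fraction of full scale, a list of three; "twist": the turn about the tool's z as a fraction of full scale; "jaw": the gripper's target within -1 to 1 (shut at 1, half-way at 0, fully open at -1). A call has 1 to 10 rows; each row shifts and turns the commanded pose from where the row before left it, along the tool's axes as they then stand; what a row does not reach is not made up. Full scale, the value 1, is 0.2 m for a shift and 180 degrees for a turn. A row lasts 1/8 s, in which the tool goes at most 62.5 mm and 10.7 degrees, less where a joint would pass 70% of its speed; a pose out of reach is approached as far as the arm can. A call with a number of a shift or a turn outside -1 to 1 is refused whole. A call with a gripper value outside its range is refused whole. The fingers move at their own pace and stop on an object; the grip force is fixed at half the most. Time passes only in rows, so rows that do not move let the fingers close. It gives the time, the measured TCP pose, the force and the opening at its end, in the units of the state.
- robot.state(): the state, without advancing time (a new reading comes with each control period).
- robot.capture(name): name is "scene" or "top"; returns the picture (420x560x3 uint8, red, green, blue); there is no depth.
- robot.calibration(name): a dict with "K" (3x3 intrinsics, pixels), "R" (3x3) and "t" (3): a world point X has camera coordinates R X + t. Camera axes: x right, y down, z forward; pixel columns grow to the right and rows downward; lengths in mm; the calibration is good to about 2 mm. A picture is of the moment at which its call begins. calibration takes no time and is no camera call.
- robot.sign_off(): hands the job in, once; it reports no verdict.
The state is a dict: "t": time; "joints": joint angles; "dq": joint speeds; "effort": joint torques, N m; "ee_pos": TCP position; "tool_rot": TCP orientation; "ft_force": force on the tool from outside, world axes, zero at the start; "torque": the same for the moment, N m; "opening": finger opening in mm.
Only numpy, scipy, OpenCV 4.12 (cv2) and the standard library are available. Lean on these libraries where they do the work, as an engineer would, in place of code of your own. Each camera call takes 0.05 s, during which the arm holds its last target.

## Working session

There is one attempt and no reset: what is moved stays moved. The work goes in short steps, Python scripts to look and compute and a tool call to move; the robot and the scene stay as the last step left them, time stands still between calls to the robot, and variables do not carry over. Pictures are saved under pics/ and viewed, and the job is handed in when it is done.

Besides the shell and the picture viewer there is one more tool, called after "Request:" by a JSON object that holds its "api" and its "payload", one argument or row to a line. servo_tool: Moves the arm, as the interface text tells. Its arguments: {"type":"object","properties":{"dp":{"type":"array"},"twist":{"type":"array"},"jaw":{"type":"array"}},"required":["dp","twist","jaw"]}

```bash
mkdir -p pics; python3 - <<'E'
from station import robot
import cv2,numpy as np
s=robot.state();print({k:np.round(v,3).tolist() for k,v in s.items()}, robot.pinch_z)
for n in("scene","top"):
    im=robot.capture(n);cv2.imwrite(f"pics/{n}0.png",im[:,:,::-1])
    c=robot.calibration(n);print(n,{k:np.round(v,4).tolist() for k,v in c.items()})
E
```

```text
{'t': 0.0, 'joints': [1.263, 0.468, -0.012, 1.604, 0.006, 1.071, -0.056], 'dq': [-0.001, 0.002, 0.001, -0.001, -0.0, 0.001, -0.001], 'effort': [-0.001, -52.057, -0.013, -24.375, -0.057, 0.017, 0.0], 'ee_pos': [169.861, -626.811, 213.639], 'tool_rot': [[0.262, -0.965, -0.001], [-0.965, -0.262, 0.002], [-0.002, 0.0, -1.0]], 'ft_force': [0.63, -0.17, -0.425], 'torque': [0.045, 0.058, 0.013], 'opening': 92.071} -18.700000000000003
scene {'K': [[513.0468, 0.0, 287.4487], [0.0, 513.0468, 208.3094], [0.0, 0.0, 1.0]], 'R': [[0.8059, 0.5919, 0.0109], [0.401, -0.5323, -0.7456], [-0.4355, 0.6053, -0.6663]], 't': [-466.7636, -128.623, 1521.0712]}
top {'K': [[447.3989, 0.0, 273.4753], [0.0, 447.3989, 205.7576], [0.0, 0.0, 1.0]], 'R': [[-0.0157, -0.9998, 0.0119], [-0.9991, 0.0152, -0.0401], [0.0399, -0.0125, -0.9991]], 't': [-16.3692, 575.1638, 1295.0553]}
```

```bash
python3 - <<'E'
import cv2
for n in("scene","top"):
    im=cv2.imread(f"pics/{n}0.png");cv2.imwrite(f"pics/{n}0b.png",cv2.resize(im,(800,600),interpolation=cv2.INTER_CUBIC))
E
```

```text
(no output)
```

View pics/scene0b.png

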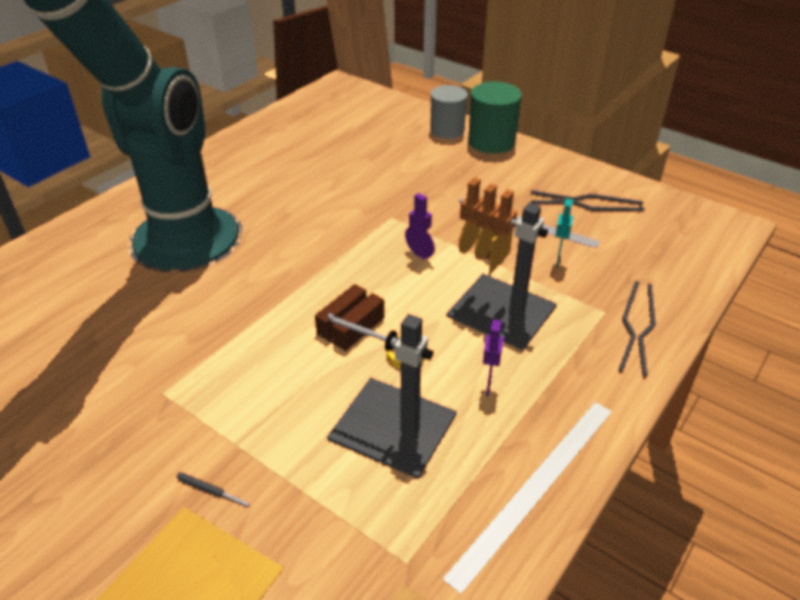

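View pics/top0b.png

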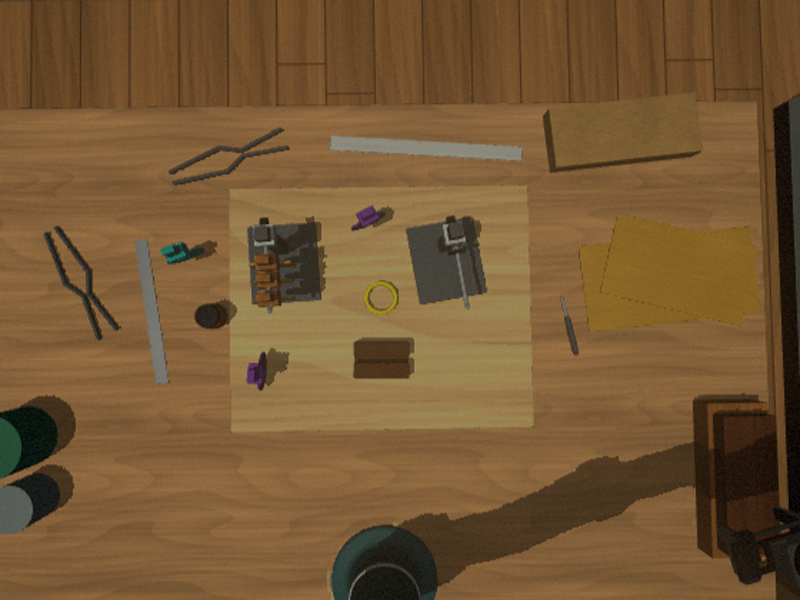

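The full hook with three brown templates is at scene (490,210) and top (265,280). The empty spare hook is at scene (410,350) and top (455,240). The lookalikes are purple at scene (420,225) and (493,345), and turquoise at (565,220). Next I'll take close crops.

```bash
cat > h.py <<'E'
import cv2,numpy as np
from station import robot
def crop(src,out,x0,y0,w,h,f):
    im=cv2.imread(src)[y0:y0+h,x0:x0+w]
    im=cv2.resize(im,None,fx=f,fy=f,interpolation=cv2.INTER_CUBIC)
    for i in range(0,w,10): cv2.putText(im,str(x0+i),(i*f,8),0,.3,(255,255,255),1) if i%20==0 else 0; cv2.line(im,(i*f,10),(i*f,16),(255,255,255),1)
    for i in range(0,h,10): cv2.putText(im,str(y0+i),(0,i*f+4),0,.3,(255,255,255),1) if i%20==0 else 0; cv2.line(im,(20,i*f),(26,i*f),(255,255,255),1)
    cv2.imwrite(out,im)
def snap(n,tag):
    cv2.imwrite(f"pics/{n}{tag}.png",robot.capture(n)[:,:,::-1])
def C(n):
    c=robot.calibration(n);return np.array(c["K"]),np.array(c["R"]),np.array(c["t"])
def proj(n,X):
    K,R,t=C(n);p=(R@np.atleast_2d(X).T).T+t;p=p@K.T;return p[:,:2]/p[:,2:]
def ray(n,uv):
    K,R,t=C(n);d=R.T@np.linalg.inv(K)@np.array([*uv,1.]);return -R.T@t,d/np.linalg.norm(d)
def tri(a,b):
    # a: pixel in scene, b: pixel in top
    A=[];r=[]
    for n,uv in(("scene",a),("top",b)):
        if uv is None: continue
        o,d=ray(n,uv);P=np.eye(3)-np.outer(d,d);A.append(P);r.append(P@o)
    X=np.linalg.lstsq(np.vstack(A),np.hstack(r),rcond=None)[0]
    return X,proj("scene",X)[0]-a,proj("top",X)[0]-b
def onz(n,uv,z):
    o,d=ray(n,uv);return o+d*(z-o[2])/d[2]
E
python3 - <<'E'
from h import *
crop("pics/scene0.png","pics/c1.png",300,120,130,100,6)
crop("pics/scene0.png","pics/c2.png",215,195,130,100,6)
crop("pics/top0.png","pics/c3.png",160,145,100,90,6)
crop("pics/top0.png","pics/c4.png",235,140,115,90,6)
E
```

```text
(no output)
```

View pics/c1.png

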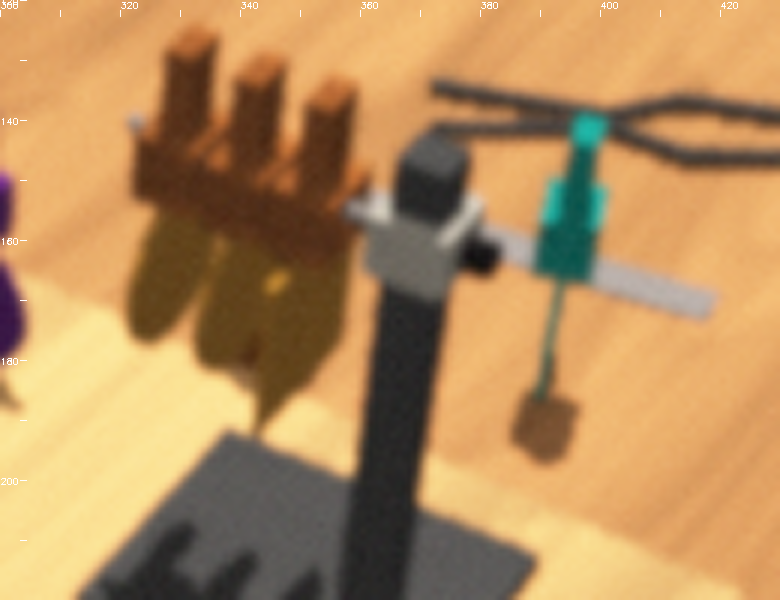

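View pics/c2.png

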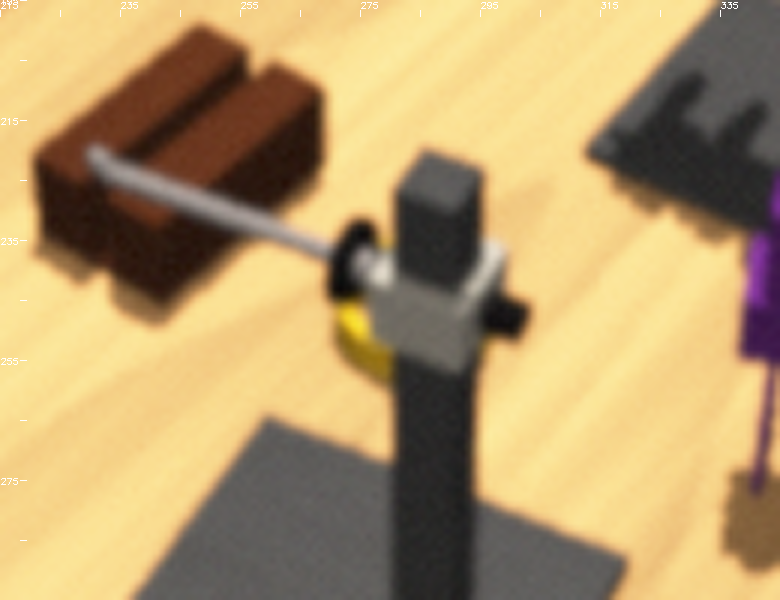

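View pics/c3.png

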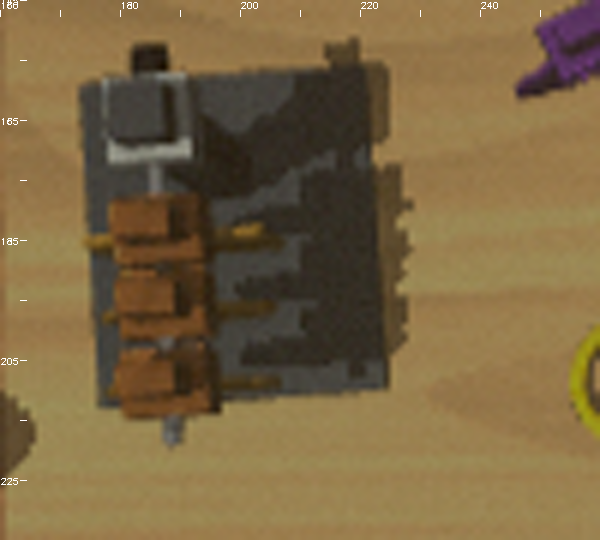

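View pics/c4.png

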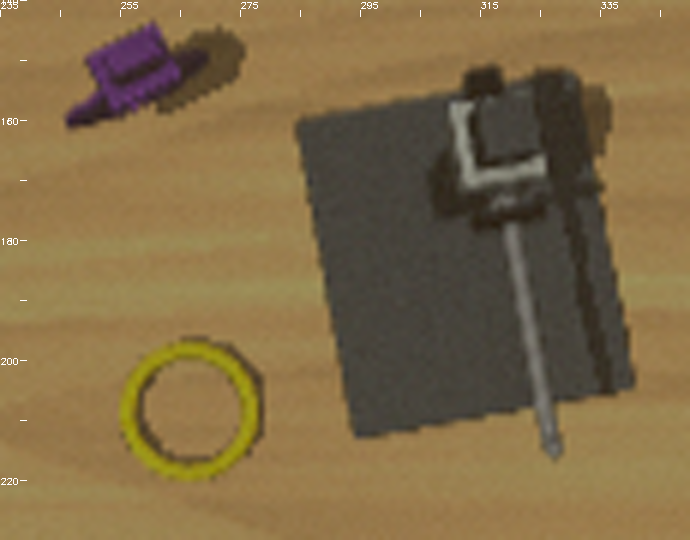

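```bash
python3 - <<'E'
from h import *
np.set_printoptions(precision=1,suppress=True)
P=dict(tab1=((332,126.7),(184.5,206.8)),tab2=((344,131.2),(184.2,194)),tab3=((355.3,135.3),(183.5,181.3)),
fcol=((372.2,145.3),(183.7,163)),scol=((288.3,224.7),(319.8,161.3)),ftip=((322.5,140.2),(188.8,218.3)),stip=((230.5,220.3),(327.2,215.3)),
purp=((293,138),(180,260)))
for k,(a,b) in P.items(): print(k,*tri(np.array(a),np.array(b)))
for n in("full","spare"):pass
print("col tops from top @245",onz("top",(183.7,163),245),onz("top",(319.8,161.3),245))
print("scene @245",onz("scene",(372.2,145.3),245),onz("scene",(288.3,224.7),245))
# base plate corners from top c3: 
f=lambda x,y:(160+x/6,145+y/6); g=lambda x,y:(235+x/6,140+y/6)
print("full base",[onz("top",f(*p),10)[:2] for p in((80,86),(370,66),(387,388),(98,407))])
print("spare base",[onz("top",g(*p),10)[:2] for p in((297,122),(577,70),(634,384),(355,437))])
crop("pics/top0.png","pics/c5.png",235,225,70,50,10)
crop("pics/scene0.png","pics/c6.png",215,195,70,60,10)
E
```

```text
tab1 [566.7 189.  256.9] [-0.5  0. ] [-0.3 -0.4]
tab2 [598.  190.4 255.9] [-0.9  0.1] [-0.6 -0.8]
tab3 [628.1 191.7 255.8] [-0.9  0.1] [-0.5 -0.7]
fcol [673.4 192.8 246. ] [-1.   0.1] [-0.6 -0.8]
scol [ 673.4 -134.3  243.2] [-1.3  0. ] [-0.7 -0.8]
ftip [541.3 188.7 208.1] [-1.1  0.1] [-0.7 -0.9]
stip [ 542.9 -155.9  197.6] [-0.9 -0. ] [-0.5 -0.6]
purp [432.9 220.6 153.5] [-0.2  0. ] [-0.1 -0.1]
col tops from top @245 [671.6 191.7 245. ] [ 671.1 -135.7  245. ]
scene @245 [674.3 196.  245. ] [ 676.4 -134.2  245. ]
full base [array([715.4, 265.9]), array([723.3, 124.4]), array([565.7, 117.9]), array([558.6, 258.2])]
spare base [array([707.9, -59.7]), array([ 731.6, -197.5]), array([ 577.1, -222.2]), array([553.3, -85.4])]
```

View pics/c5.png

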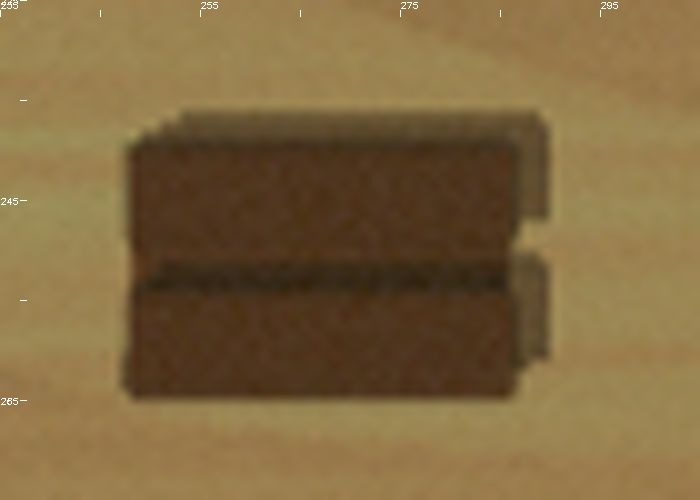

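View pics/c6.png

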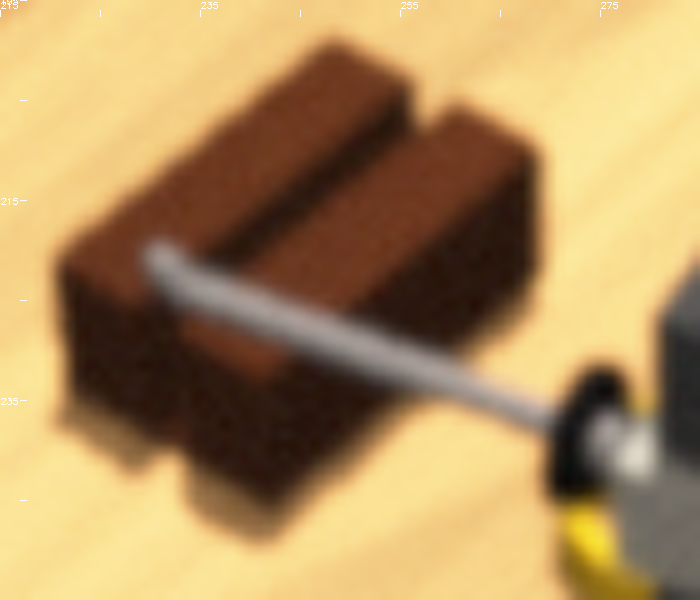

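```bash
python3 - <<'E'
from h import *
np.set_printoptions(precision=1,suppress=True)
crop("pics/scene0.png","pics/c7.png",355,135,35,40,14)
crop("pics/scene0.png","pics/c8.png",270,215,35,45,14)
a=cv2.imread("pics/c7.png");b=cv2.imread("pics/c8.png")
h=max(len(a),len(b));o=np.zeros((h,a.shape[1]+b.shape[1],3),np.uint8);o[:len(a),:a.shape[1]]=a;o[:len(b),a.shape[1]:]=b;cv2.imwrite("pics/c9.png",o[:600])
# model projections, with col axis
for nm,c,psi,z0s in(("full",(672.5,192.5),.043,[205]),("spare",(673,-135),.16,[193,197,201])):
    R=np.array([[np.cos(psi),-np.sin(psi)],[np.sin(psi),np.cos(psi)]])
    W=lambda x,y,z:np.r_[R@np.array([x,y])+c,z]
    for z0 in z0s:
        L=[W(12,-12,245),W(-12,-12,245),W(18,-18,z0+15),W(18,-18,z0-15),W(-18,-18,z0+15),W(-135,0,z0+4),W(-70,0,z0)]
        print(nm,z0,proj("scene",np.array(L)).ravel(),"\n  top",proj("top",np.array(L)).ravel())
E
```

```text
full 205 [373.1 150.  363.7 146.5 372.9 161.  371.4 171.4 359.  155.7 319.7 139.8
 342.7 149.9] 
  top [188.1 157.4 188.6 167.3 192.2 156.3 194.3 158.1 193.  170.9 188.9 218.9
 187.8 192.8]
spare 193 [289.4 230.1 278.1 226.  290.5 246.8 290.2 257.4 274.  240.6 228.3 220.
 255.7 231.7] 
  top [323.5 154.8 325.3 164.5 323.6 154.3 322.1 156.1 326.2 168.4 326.9 216.
 322.1 190.6]
spare 197 [289.4 230.1 278.1 226.  290.5 245.3 290.3 256.  274.  239.1 228.1 218.6
 255.6 230.3] 
  top [323.5 154.8 325.3 164.5 323.8 154.  322.3 155.9 326.4 168.2 327.1 216.
 322.3 190.5]
spare 201 [289.4 230.1 278.1 226.  290.5 243.9 290.3 254.6 274.  237.7 228.  217.2
 255.6 228.8] 
  top [323.5 154.8 325.3 164.5 324.  153.8 322.5 155.6 326.6 168.  327.3 215.9
 322.5 190.4]
```

View pics/c9.png

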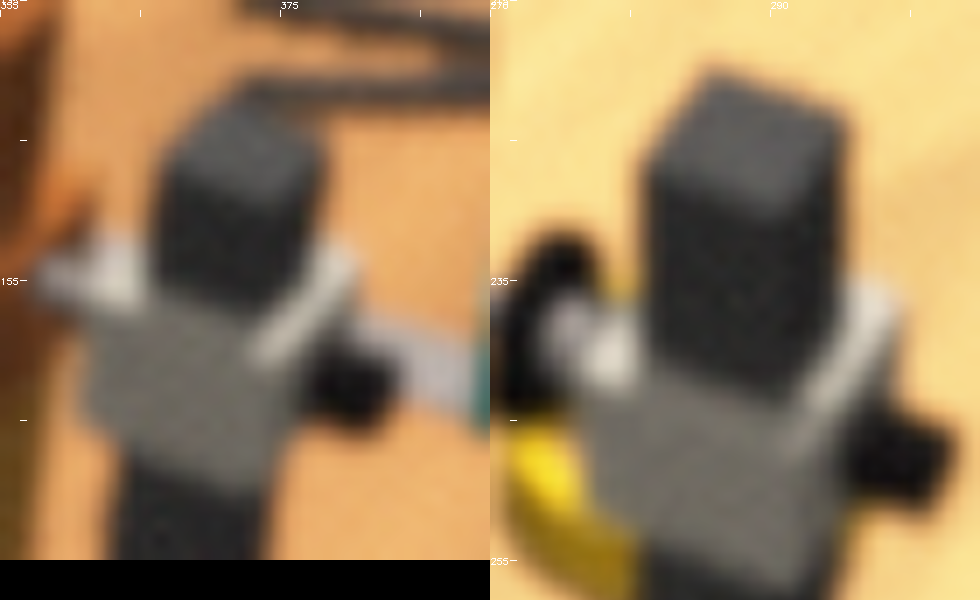

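```bash
cat >> h.py <<'E'
def plan(target,psi_from=None,psi_to=None):
    s=robot.state();p=np.array(s["ee_pos"]);R=np.array(s["tool_rot"])
    psi=np.arctan2(R[0,0],-R[1,0])
    print("t",round(s["t"],2),"p",np.round(p,1),"psi",round(psi,3),"F",np.round(s["ft_force"],1),"open",round(s["opening"],1),"z-axis",np.round(R[:,2],3))
    if psi_to is None: psi_to=psi
    tw=(psi-psi_to)
    X=np.array([np.sin(psi_to),-np.cos(psi_to),0]);Y=np.array([-np.cos(psi_to),-np.sin(psi_to),0]);Z=np.array([0,0,-1.])
    d=np.array(target)-p
    print("twist frac",round(tw/np.pi,4)," dp total frac",np.round(np.array([X@d,Y@d,Z@d])/200,4),"len",np.round(np.linalg.norm(d),1))
E
python3 - <<'E'
from h import *
np.set_printoptions(precision=1,suppress=True)
f=lambda x,y:(235+x/10,225+y/10)
Q=[onz("top",f(*p),48) for p in((128,145),(517,145),(517,398),(128,398))];print(np.array(Q),np.mean(Q,0))
g=lambda x,y:(215+x/10,195+y/10)
Q2=[onz("scene",g(*p),48) for p in((335,38),(540,155),(265,382),(60,262))];print(np.array(Q2),np.mean(Q2,0))
for psi in(0,):
  c=np.array([673,-135]);psi=.16;u=np.array([np.cos(psi),np.sin(psi)])
  for x in(-52,-41,-30): print(x,proj("scene",np.r_[c+x*u,193.5]),proj("top",np.r_[c+x*u,193.5]))
plan([450,-300,330],psi_to=.043)
E
```

```text
[[479.   49.3  48. ]
 [477.2 -60.7  48. ]
 [405.9 -59.5  48. ]
 [407.7  50.3  48. ]] [442.5  -5.2  48. ]
[[415.3  50.6  48. ]
 [485.9  46.7  48. ]
 [483.1 -58.3  48. ]
 [415.1 -56.3  48. ]] [449.9  -4.3  48. ]
-52 [[263.4 234.4]] [[320.8 183.6]]
-41 [[268.2 236.2]] [[320.1 179.3]]
-30 [[273. 238.]] [[319.3 175. ]]
t 0.1 p [ 169.9 -626.9  213.7] psi 0.265 F [ 0.4 -0.4 -0.5] open 92.3 z-axis [-0.  0. -1.]
twist frac 0.0706  dp total frac [-1.6 -1.5 -0.6] len 445.9
```

Request:
{"api": "servo_tool", "payload": {
  "dp": [
    [0,0,-0.29],
    [0,0,-0.29],
    [-0.2,-0.19,0],
    [-0.2,-0.19,0],
    [-0.2,-0.19,0],
    [-0.2,-0.19,0],
    [-0.2,-0.19,0],
    [-0.2,-0.19,0],
    [-0.2,-0.19,0],
    [-0.2,-0.19,0]
  ],
  "twist": [0.0353,0.0353,0,0,0,0,0,0,0,0],
  "jaw": [-1,-1,-1,-1,-1,-1,-1,-1,-1,-1]
}}

```text
t: 1.35
ee_pos: [460.8, -293.1, 330.4]
tool_rot: [[0.043, -0.999, -0.0], [-0.999, -0.043, 0.0], [-0.0, 0.0, -1.0]]
ft_force: [0.5, 0.1, 0.7]
opening: 91.8
```

```bash
python3 - <<'E'
from h import *
plan([566.5,189,330],psi_to=.043)
E
```

```text
t 1.35 p [ 460.8 -293.1  330.4] psi 0.043 F [0.5 0.1 0.7] open 91.8 z-axis [-0.  0. -1.]
twist frac -0.0001  dp total frac [-2.3854e+00 -6.3170e-01  1.9000e-03] len 493.5
```

Request:
{"api": "servo_tool", "payload": {
  "dp": [
    [-0.265,-0.07,0],
    [-0.265,-0.07,0],
    [-0.265,-0.07,0],
    [-0.265,-0.07,0],
    [-0.265,-0.07,0],
    [-0.265,-0.07,0],
    [-0.265,-0.07,0],
    [-0.265,-0.07,0],
    [-0.265,-0.07,0],
    [0,0,0]
  ],
  "twist": [0,0,0,0,0,0,0,0,0,0],
  "jaw": [-1,-1,-1,-1,-1,-1,-1,-1,-1,-1]
}}

```text
t: 2.6
ee_pos: [564.3, 192.6, 329.7]
tool_rot: [[0.051, -0.999, -0.002], [-0.999, -0.051, 0.002], [-0.003, 0.002, -1.0]]
ft_force: [0.5, -0.6, 0.2]
opening: 92.1
```

```bash
python3 - <<'E'
from h import *
plan([566.5,189,222.5],psi_to=.043)
snap("scene","1");snap("top","1")
crop("pics/scene1.png","pics/d1.png",290,60,100,130,4)
crop("pics/top1.png","pics/d2.png",120,140,130,110,4)
E
```

```text
t 2.6 p [564.3 192.6 329.7] psi 0.051 F [ 0.5 -0.6  0.2] open 92.1 z-axis [-0.002  0.002 -1.   ]
twist frac 0.0025  dp total frac [ 0.0184 -0.0101  0.5361] len 107.3
```

View pics/d1.png

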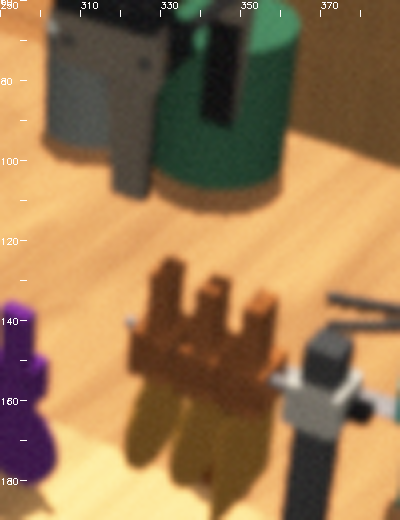

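View pics/d2.png

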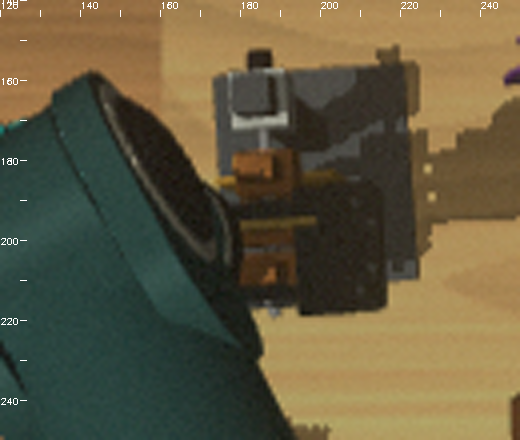

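```bash
python3 - <<'E'
from h import *
s=robot.state();p=np.array(s["ee_pos"]);x=np.array(s["tool_rot"])[:,0]
print(proj("scene",np.array([p,p+x*46,p-x*46,p+x*64,p-x*64])),proj("scene",[[566.5,189,257]]))
E
```

```text
[[332.7574135   99.59562789]
 [322.38963585 108.21998654]
 [342.62783586  91.38499054]
 [318.18905561 111.71420794]
 [346.36248221  88.27835277]] [[331.47162252 126.69103927]]
```

Request:
{"api": "servo_tool", "payload": {
  "dp": [
    [0.018,-0.01,0.18],
    [0,0,0.18],
    [0,0,0.176],
    [0,0,0]
  ],
  "twist": [0,0,0,0],
  "jaw": [-1,-1,-1,-1]
}}

```text
t: 3.2
ee_pos: [566.3, 180.9, 220.9]
tool_rot: [[0.04, -0.999, -0.005], [-0.999, -0.04, -0.003], [0.002, 0.005, -1.0]]
ft_force: [0.2, 0.1, 1.3]
opening: 91.9
```

```bash
python3 - <<'E'
from h import *
plan([566.5,189,222.5],psi_to=.043)
snap("scene","2")
crop("pics/scene2.png","pics/d3.png",290,80,100,120,5)
E
```

```text
t 3.2 p [566.3 180.9 220.9] psi 0.04 F [0.2 0.1 1.3] open 91.9 z-axis [-0.005 -0.003 -1.   ]
twist frac -0.0009  dp total frac [-0.0406 -0.003  -0.0078] len 8.3
```

View pics/d3.png

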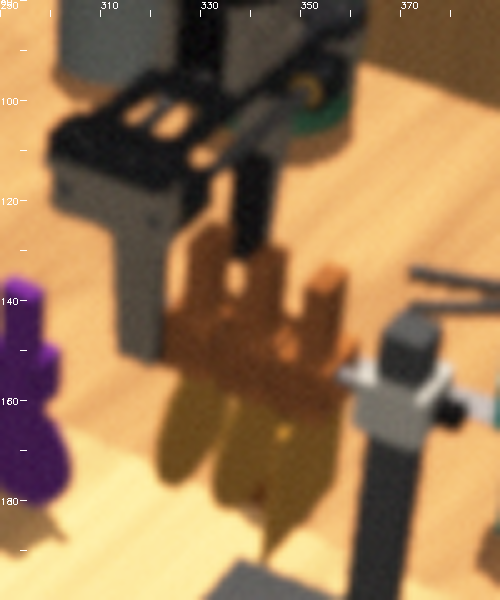

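Request:
{"api": "servo_tool", "payload": {
  "dp": [
    [-0.04,-0.003,-0.008],
    [0,0,0],
    [0,0,0]
  ],
  "twist": [0,0,0],
  "jaw": [-1,-1,-1]
}}

```text
t: 3.62
ee_pos: [568.2, 192.2, 225.9]
tool_rot: [[0.043, -0.999, 0.002], [-0.999, -0.043, 0.0], [-0.0, -0.002, -1.0]]
ft_force: [-0.2, 0.2, 0.3]
opening: 91.8
```

Request:
{"api": "servo_tool", "payload": {
  "dp": [
    [0,0,0],
    [0,0,0]
  ],
  "twist": [0,0],
  "jaw": [-1,-1]
}}

```text
t: 3.88
ee_pos: [567.9, 191.8, 225.0]
tool_rot: [[0.043, -0.999, 0.0], [-0.999, -0.043, -0.0], [0.0, -0.0, -1.0]]
ft_force: [0.1, 1.0, 0.1]
opening: 92.0
```

Request:
{"api": "servo_tool", "payload": {
  "dp": [
    [0.014,0.007,0.0125],
    [0,0,0],
    [0,0,0],
    [0,0,0],
    [0,0,0],
    [0,0,0]
  ],
  "twist": [0,0,0,0,0,0],
  "jaw": [-1,0,1,1,1,1]
}}

```text
t: 4.62
ee_pos: [566.6, 189.1, 222.5]
tool_rot: [[0.043, -0.999, -0.0], [-0.999, -0.043, 0.0], [-0.0, 0.0, -1.0]]
ft_force: [0.2, -0.3, 0.0]
opening: 44.0
```

Request:
{"api": "servo_tool", "payload": {
  "dp": [
    [0,0,0],
    [0,0,0],
    [0,0,0],
    [0,0,0]
  ],
  "twist": [0,0,0,0],
  "jaw": [1,1,1,1]
}}

```text
t: 5.12
ee_pos: [566.8, 189.9, 223.0]
tool_rot: [[0.043, -0.999, 0.001], [-0.999, -0.043, 0.001], [-0.001, -0.001, -1.0]]
ft_force: [-0.7, 3.4, 2.4]
opening: 23.9
```

Request:
{"api": "servo_tool", "payload": {
  "dp": [
    [0,0,-0.016],
    [0,0,-0.016],
    [0,0,0],
    [0,0,0]
  ],
  "twist": [0,0,0,0],
  "jaw": [1,1,1,1]
}}

```text
t: 5.62
ee_pos: [566.5, 188.6, 228.6]
tool_rot: [[0.043, -0.999, -0.001], [-0.999, -0.043, -0.0], [0.0, 0.001, -1.0]]
ft_force: [-0.6, 0.2, -2.7]
opening: 23.5
```

Request:
{"api": "servo_tool", "payload": {
  "dp": [
    [0,0.04,0],
    [0,0.06,0],
    [0,0.07,0],
    [0,0.07,0],
    [0,0.05,0],
    [0,0.03,0],
    [0,0,0],
    [0,0,0]
  ],
  "twist": [0,0,0,0,0,0,0,0],
  "jaw": [1,1,1,1,1,1,1,1]
}}

```text
t: 6.62
ee_pos: [503.1, 186.2, 228.9]
tool_rot: [[0.043, -0.999, 0.0], [-0.999, -0.043, 0.0], [-0.0, -0.0, -1.0]]
ft_force: [0.4, 0.6, -3.2]
opening: 23.9
```

```bash
python3 - <<'E'
from h import *
# spare: column (673,-135), yaw .16, x=-165
u=np.array([np.cos(.16),np.sin(.16)])
p=np.array([673,-135])-168*u;print(p)
plan([*p,228.6],psi_to=.16)
snap("scene","3");snap("top","3")
crop("pics/scene3.png","pics/d4.png",290,80,100,120,5)
E
```

```text
[ 507.14581639 -161.76545871]
t 6.62 p [503.1 186.2 228.9] psi 0.043 F [ 0.4  0.6 -3.2] open 23.9 z-axis [ 0.  0. -1.]
twist frac -0.0374  dp total frac [1.7209e+00 2.5720e-01 1.5000e-03] len 348.0
```

View pics/d4.png

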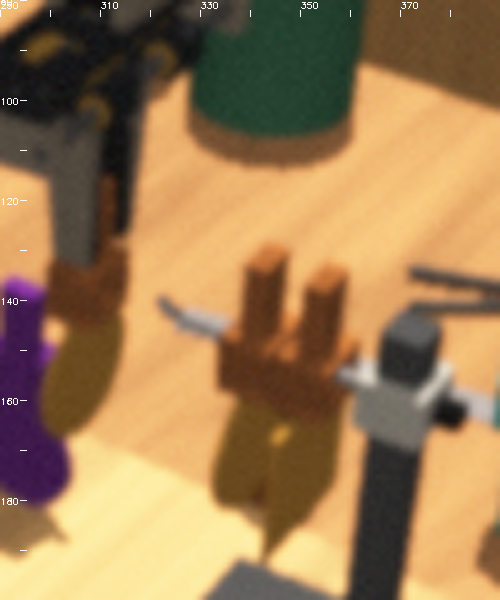

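Request:
{"api": "servo_tool", "payload": {
  "dp": [
    [0,0,0],
    [0.11,0.017,0],
    [0.22,0.033,0],
    [0.26,0.039,0],
    [0.27,0.04,0.01],
    [0.27,0.04,0.015],
    [0.26,0.039,0.015],
    [0.22,0.033,0.01],
    [0.11,0.016,0],
    [0,0,0]
  ],
  "twist": [-0.0374,0,0,0,0,0,0,0,0,0],
  "jaw": [1,1,1,1,1,1,1,1,1,1]
}}

```text
t: 7.98
ee_pos: [506.7, -163.6, 218.5]
tool_rot: [[0.156, -0.988, -0.0], [-0.988, -0.156, -0.0], [0.0, 0.0, -1.0]]
ft_force: [0.0, -0.2, -3.1]
opening: 23.7
```

Request:
{"api": "servo_tool", "payload": {
  "dp": [
    [0,0,0],
    [0,0,0]
  ],
  "twist": [0,0],
  "jaw": [1,1]
}}

```text
t: 8.22
ee_pos: [507.1, -159.9, 218.9]
tool_rot: [[0.162, -0.987, 0.0], [-0.987, -0.162, 0.0], [-0.0, -0.0, -1.0]]
ft_force: [0.8, -0.1, -2.6]
opening: 23.9
```

```bash
python3 - <<'E'
from h import *
plan([507.1,-161.8,217.5],psi_to=.16)
snap("scene","4");snap("top","4")
crop("pics/scene4.png","pics/d5.png",190,150,120,110,6)
crop("pics/top4.png","pics/d6.png",260,140,110,100,6)
E
```

```text
t 8.22 p [ 507.1 -159.9  218.9] psi 0.163 F [ 0.8 -0.1 -2.6] open 23.9 z-axis [ 0.  0. -1.]
twist frac 0.0009  dp total frac [0.0093 0.0017 0.0072] len 2.4
```

View pics/d5.png

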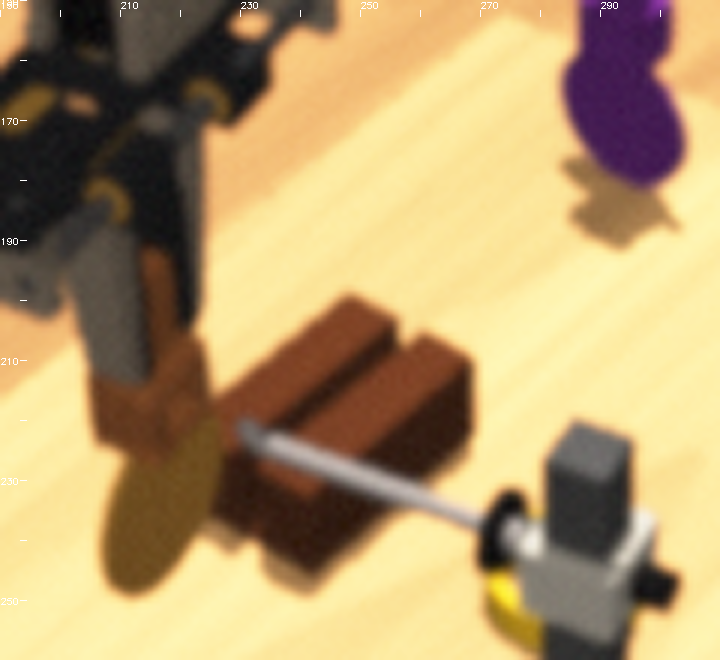

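View pics/d6.png

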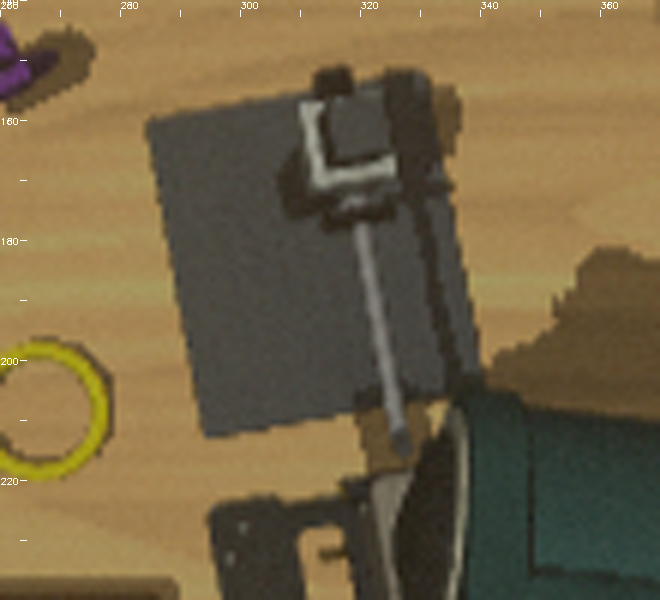

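```bash
python3 - <<'E'
from h import *
np.set_printoptions(precision=1,suppress=True)
s=robot.state();p=np.array(s["ee_pos"])
o=p-[0,0,22]
h=lambda q:(np.array(q)-[190,150])*6
print(o,"scene zoom origin",h(proj("scene",o)[0]), "sheet bottom",h(proj("scene",o-[0,0,90.5])[0]),"block bottom front/back corners",[h(q) for q in proj("scene",np.array([o+[x,y,-16.5] for x in(-14,14) for y in(-18,18)]))])
# fit prong pixel line to full-hook prong pixels for bias: exposed section of full prong in scene3 crop d4
u=np.array([np.cos(.043),np.sin(.043)])
for x in(-126,-112,-100): print("full",x,(proj("scene",np.r_[np.array([673.4,192.8])+x*u,205])[0]-[290,80])*5)
u=np.array([np.cos(.16),np.sin(.16)])
for z in (191,193.5,196):
  for x in(-126,-95,-60): print("spare",z,x,h(proj("scene",np.r_[np.array([673.4,-135])+x*u,z])[0]))
E
```

```text
[ 507.1 -160.4  197. ] scene zoom origin [151.5 387.7] sheet bottom [171.9 569.2] block bottom front/back corners [array([ 90.8, 434. ]), array([160.2, 378.7]), array([150.3, 467.3]), array([219.3, 410.8])]
full -126 [165.8 312.3]
full -112 [190.4 321.6]
full -100 [211.6 329.6]
spare 191 -126 [253.9 441.7]
spare 191 -95 [331.5 470.8]
spare 191 -60 [420.9 504.5]
spare 193.5 -126 [253.5 436.4]
spare 193.5 -95 [331.2 465.6]
spare 193.5 -60 [420.8 499.2]
spare 196 -126 [253.  431.1]
spare 196 -95 [330.8 460.3]
spare 196 -60 [420.6 493.9]
```

```bash
python3 - <<'E'
from h import *
crop("pics/scene4.png","pics/e1.png",225,212,50,32,15)
crop("pics/scene3.png","pics/e2.png",318,132,30,24,20)
E
```

```text
(no output)
```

View pics/e1.png

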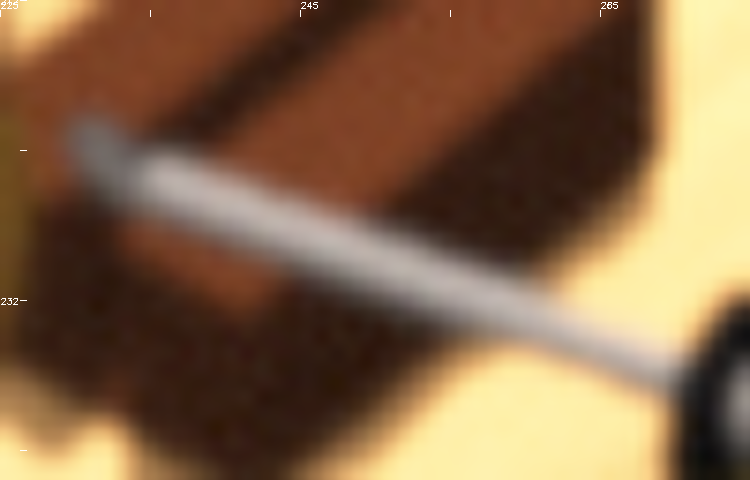

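View pics/e2.png

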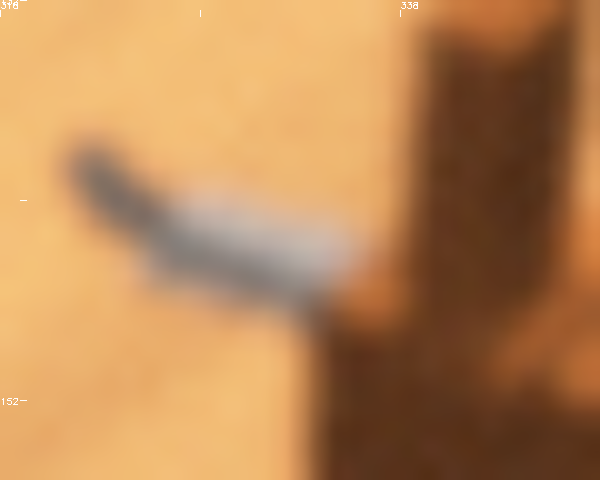

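Request:
{"api": "servo_tool", "payload": {
  "dp": [
    [0.007,0,0.012],
    [0,-0.03,0],
    [0,-0.03,0],
    [0,-0.02,0],
    [0,-0.02,0],
    [0,-0.02,0]
  ],
  "twist": [0,0,0,0,0,0],
  "jaw": [1,1,1,1,1,1]
}}

```text
t: 9.07
ee_pos: [531.0, -159.1, 216.4]
tool_rot: [[0.16, -0.987, -0.0], [-0.987, -0.16, -0.0], [-0.0, 0.0, -1.0]]
ft_force: [0.2, 0.6, -1.8]
opening: 23.8
```

Request:
{"api": "servo_tool", "payload": {
  "dp": [
    [0,-0.02,0],
    [0,-0.02,0],
    [0,-0.02,0],
    [0,-0.02,0],
    [0,0,0],
    [0,0,0]
  ],
  "twist": [0,0,0,0,0,0],
  "jaw": [1,1,1,1,1,1]
}}

```text
t: 9.82
ee_pos: [546.5, -156.5, 216.4]
tool_rot: [[0.16, -0.987, -0.0], [-0.987, -0.16, -0.0], [-0.0, 0.0, -1.0]]
ft_force: [-1.1, 0.2, -1.8]
opening: 23.4
```

Request:
{"api": "servo_tool", "payload": {
  "dp": [
    [0,-0.03,0],
    [0,-0.03,0],
    [0,-0.03,0],
    [0,0,0],
    [0,0,0]
  ],
  "twist": [0,0,0,0,0],
  "jaw": [1,1,1,1,1]
}}

```text
t: 10.45
ee_pos: [564.2, -153.6, 216.3]
tool_rot: [[0.16, -0.987, -0.0], [-0.987, -0.16, 0.0], [-0.0, 0.0, -1.0]]
ft_force: [-0.3, -0.0, -2.8]
opening: 23.8
```

```bash
python3 - <<'E'
from h import *
plan([546,-156,216])
snap("scene","5")
crop("pics/scene5.png","pics/d7.png",215,180,90,80,7)
E
```

```text
t 10.45 p [ 564.2 -153.6  216.3] psi 0.161 F [-0.3 -0.  -2.8] open 23.8 z-axis [-0.  0. -1.]
twist frac 0.0  dp total frac [-0.0026  0.0918  0.0016] len 18.4
```

View pics/d7.png

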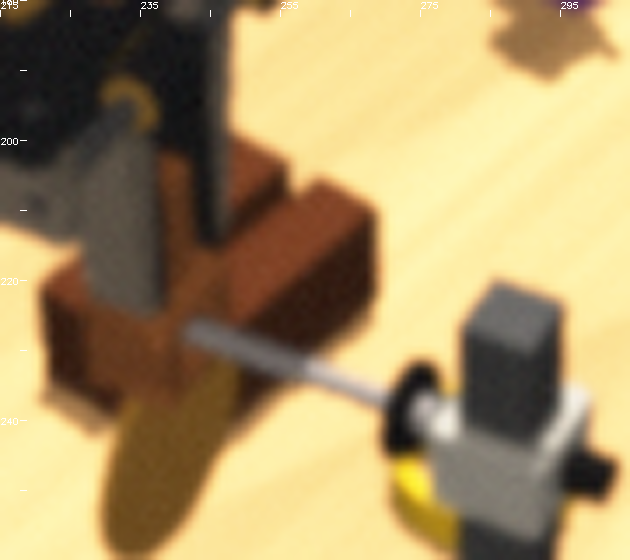

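Request:
{"api": "servo_tool", "payload": {
  "dp": [
    [0,-0.03,0],
    [0,-0.04,0],
    [0,-0.04,0],
    [0,-0.04,0],
    [0,-0.03,0],
    [0,0,0],
    [0,0,0]
  ],
  "twist": [0,0,0,0,0,0,0],
  "jaw": [1,1,1,1,1,1,1]
}}

```text
t: 11.38
ee_pos: [599.6, -148.0, 216.3]
tool_rot: [[0.16, -0.987, -0.001], [-0.987, -0.16, -0.0], [-0.0, 0.001, -1.0]]
ft_force: [0.0, 0.2, -3.4]
opening: 23.7
```

```bash
python3 - <<'E'
from h import *
plan([546,-156,216])
snap("scene","6")
crop("pics/scene6.png","pics/d8.png",235,180,70,80,7)
E
```

```text
t 11.38 p [ 599.6 -148.   216.3] psi 0.16 F [ 0.   0.2 -3.4] open 23.7 z-axis [-0.001 -0.    -1.   ]
twist frac 0.0  dp total frac [-0.0031  0.2712  0.0017] len 54.2
```

View pics/d8.png

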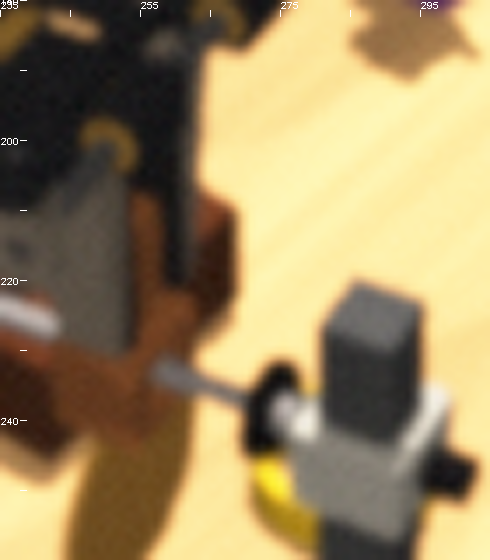

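Request:
{"api": "servo_tool", "payload": {
  "dp": [
    [0,-0.03,0],
    [0,-0.03,0],
    [0,-0.03,0],
    [0,-0.015,0],
    [0,0,0],
    [0,0,0]
  ],
  "twist": [0,0,0,0,0,0],
  "jaw": [1,1,1,1,1,1]
}}

```text
t: 12.18
ee_pos: [620.5, -144.6, 216.4]
tool_rot: [[0.16, -0.987, -0.0], [-0.987, -0.16, -0.0], [0.0, 0.0, -1.0]]
ft_force: [-0.2, -0.8, -3.0]
opening: 24.2
```

Request:
{"api": "servo_tool", "payload": {
  "dp": [
    [0,-0.007,0],
    [0,-0.007,0]
  ],
  "twist": [0,0],
  "jaw": [1,1]
}}

```text
t: 12.42
ee_pos: [623.4, -144.1, 216.5]
tool_rot: [[0.16, -0.987, 0.0], [-0.987, -0.16, -0.0], [0.0, -0.0, -1.0]]
ft_force: [-0.2, -0.3, -3.9]
opening: 23.5
```

Request:
{"api": "servo_tool", "payload": {
  "dp": [
    [0,-0.005,0],
    [0,-0.005,0]
  ],
  "twist": [0,0],
  "jaw": [1,1]
}}

```text
t: 12.68
ee_pos: [625.4, -143.8, 216.4]
tool_rot: [[0.16, -0.987, -0.0], [-0.987, -0.16, -0.0], [0.0, 0.0, -1.0]]
ft_force: [-0.8, -0.5, -2.7]
opening: 23.8
```

Request:
{"api": "servo_tool", "payload": {
  "dp": [
    [0,-0.005,0],
    [0,-0.005,0]
  ],
  "twist": [0,0],
  "jaw": [1,1]
}}

```text
t: 12.92
ee_pos: [627.4, -143.4, 216.5]
tool_rot: [[0.16, -0.987, -0.0], [-0.987, -0.16, -0.0], [0.0, 0.0, -1.0]]
ft_force: [-0.5, 0.4, -3.5]
opening: 23.7
```

Request:
{"api": "servo_tool", "payload": {
  "dp": [
    [0,-0.005,0],
    [0,-0.005,0]
  ],
  "twist": [0,0],
  "jaw": [1,1]
}}

```text
t: 13.18
ee_pos: [628.9, -143.2, 216.4]
tool_rot: [[0.16, -0.987, -0.001], [-0.987, -0.16, -0.0], [-0.0, 0.001, -1.0]]
ft_force: [-2.5, -0.1, -1.3]
opening: 23.6
```

Request:
{"api": "servo_tool", "payload": {
  "dp": [
    [0,-0.005,0],
    [0,0,0]
  ],
  "twist": [0,0],
  "jaw": [1,1]
}}

```text
t: 13.42
ee_pos: [629.6, -143.1, 216.4]
tool_rot: [[0.16, -0.987, -0.002], [-0.987, -0.16, -0.0], [-0.0, 0.002, -1.0]]
ft_force: [-3.8, -0.3, -0.1]
opening: 23.8
```

```bash
python3 - <<'E'
from h import *
plan([546,-156,216])
snap("scene","7")
crop("pics/scene7.png","pics/d9.png",235,190,70,70,8)
E
```

```text
t 13.43 p [ 629.6 -143.1  216.4] psi 0.16 F [-3.8 -0.3 -0.1] open 23.8 z-axis [-0.002 -0.    -1.   ]
twist frac 0.0  dp total frac [-0.0029  0.4228  0.002 ] len 84.6
```

View pics/d9.png

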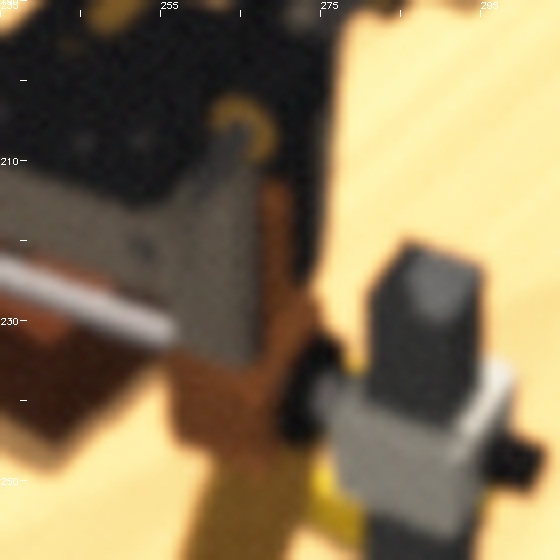

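Request:
{"api": "servo_tool", "payload": {
  "dp": [
    [0,-0.004,0],
    [0,0,0]
  ],
  "twist": [0,0],
  "jaw": [1,1]
}}

```text
t: 13.72
ee_pos: [630.1, -143.0, 216.4]
tool_rot: [[0.16, -0.987, -0.002], [-0.987, -0.16, -0.0], [-0.0, 0.002, -1.0]]
ft_force: [-5.2, -0.6, 0.8]
opening: 24.0
```

Request:
{"api": "servo_tool", "payload": {
  "dp": [
    [0,0.005,0],
    [0,0.003,0.01],
    [0,0,0.01],
    [0,0,0]
  ],
  "twist": [0,0,0,0],
  "jaw": [1,1,1,1]
}}

```text
t: 14.22
ee_pos: [629.4, -143.2, 212.1]
tool_rot: [[0.16, -0.987, -0.0], [-0.987, -0.16, -0.0], [-0.0, 0.0, -1.0]]
ft_force: [-4.2, -1.9, -1.9]
opening: 23.8
```

Request:
{"api": "servo_tool", "payload": {
  "dp": [
    [0,0.004,0.005],
    [0,0,0.005]
  ],
  "twist": [0,0],
  "jaw": [1,1]
}}

```text
t: 14.48
ee_pos: [629.0, -143.2, 210.5]
tool_rot: [[0.16, -0.987, 0.001], [-0.987, -0.16, 0.0], [0.0, -0.001, -1.0]]
ft_force: [-3.2, -0.5, -0.2]
opening: 24.0
```

Request:
{"api": "servo_tool", "payload": {
  "dp": [
    [0,0,0.005],
    [0,0,0]
  ],
  "twist": [0,0],
  "jaw": [1,1]
}}

```text
t: 14.72
ee_pos: [629.0, -143.2, 209.8]
tool_rot: [[0.16, -0.987, 0.001], [-0.987, -0.16, -0.0], [0.0, -0.001, -1.0]]
ft_force: [-2.5, 0.3, 0.5]
opening: 23.9
```

Request:
{"api": "servo_tool", "payload": {
  "dp": [
    [0,0,0],
    [0,0,0],
    [0,0,0],
    [0,0,0]
  ],
  "twist": [0,0,0,0],
  "jaw": [0,-0.3,-0.3,-0.3]
}}

```text
t: 15.22
ee_pos: [628.9, -143.2, 209.5]
tool_rot: [[0.16, -0.987, 0.0], [-0.987, -0.16, -0.0], [0.0, -0.0, -1.0]]
ft_force: [-0.8, -0.0, -0.1]
opening: 59.2
```

```bash
python3 - <<'E'
from h import *
plan([546,-156,216])
snap("scene","8")
crop("pics/scene8.png","pics/d10.png",235,190,70,70,8)
E
```

```text
t 15.22 p [ 628.9 -143.2  209.5] psi 0.16 F [-0.8 -0.  -0.1] open 59.2 z-axis [ 0. -0. -1.]
twist frac 0.0  dp total frac [-0.003   0.4194 -0.0323] len 84.1
```

View pics/d10.png

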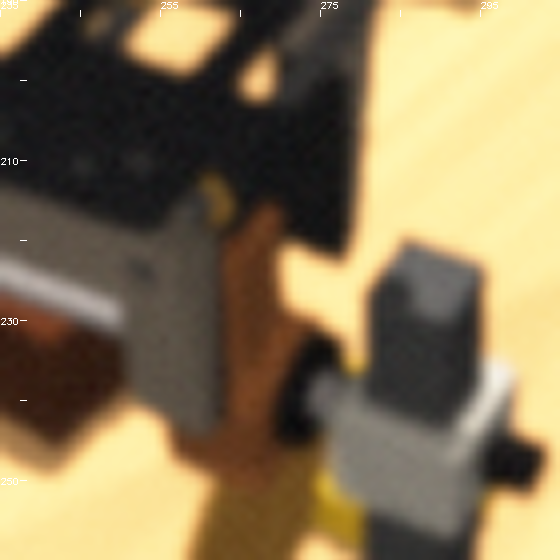

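Request:
{"api": "servo_tool", "payload": {
  "dp": [
    [0,0,-0.05],
    [0,0,-0.15],
    [0,0,-0.25],
    [0,0,-0.1],
    [0,0,0]
  ],
  "twist": [0,0,0,0,0.0372],
  "jaw": [-0.3,-0.3,-0.5,-0.5,-0.5]
}}

```text
t: 15.9
ee_pos: [629.9, -143.3, 322.9]
tool_rot: [[0.041, -0.999, 0.005], [-0.999, -0.041, -0.001], [0.001, -0.005, -1.0]]
ft_force: [0.0, 0.6, -0.9]
opening: 68.8
```

```bash
python3 - <<'E'
from h import *
plan([597.5,190.3,320],psi_to=.043)
E
```

```text
t 15.9 p [ 629.9 -143.3  322.9] psi 0.041 F [ 0.   0.6 -0.9] open 68.8 z-axis [ 0.005 -0.001 -1.   ]
twist frac -0.0008  dp total frac [-1.6732  0.0903  0.0146] len 335.1
```

Request:
{"api": "servo_tool", "payload": {
  "dp": [
    [-0.1,0.006,0],
    [-0.2,0.011,0],
    [-0.26,0.014,0],
    [-0.28,0.015,0],
    [-0.28,0.015,0],
    [-0.26,0.014,0],
    [-0.2,0.01,0],
    [-0.093,0.005,0],
    [0,0,0],
    [0,0,0]
  ],
  "twist": [0,0,0,0,0,0,0,0,0,0],
  "jaw": [-0.5,-0.5,-0.5,-0.5,-0.5,-0.5,-0.5,-0.5,-0.5,-0.5]
}}

```text
t: 17.15
ee_pos: [596.7, 188.1, 319.3]
tool_rot: [[0.041, -0.999, -0.0], [-0.999, -0.041, -0.001], [0.001, 0.0, -1.0]]
ft_force: [-0.5, 0.0, 0.3]
opening: 69.2
```

Request:
{"api": "servo_tool", "payload": {
  "dp": [
    [0,0,0.1],
    [0,0,0.2],
    [0,0,0.12],
    [0,0,0],
    [0,0,0]
  ],
  "twist": [0,0,0,0,0],
  "jaw": [-0.5,-0.5,-0.5,-0.5,-0.5]
}}

```text
t: 17.77
ee_pos: [597.2, 189.4, 236.6]
tool_rot: [[0.042, -0.999, 0.002], [-0.999, -0.042, 0.0], [-0.0, -0.002, -1.0]]
ft_force: [-0.3, -0.5, -0.3]
opening: 68.7
```

```bash
python3 - <<'E'
from h import *
plan([597.5,190.3,223],psi_to=.043)
snap("scene","9")
crop("pics/scene9.png","pics/d11.png",300,80,90,110,5)
E
```

```text
t 17.77 p [597.2 189.4 236.6] psi 0.042 F [-0.3 -0.5 -0.3] open 68.7 z-axis [ 0.002  0.    -1.   ]
twist frac -0.0003  dp total frac [-0.0044 -0.0019  0.0682] len 13.7
```

View pics/d11.png

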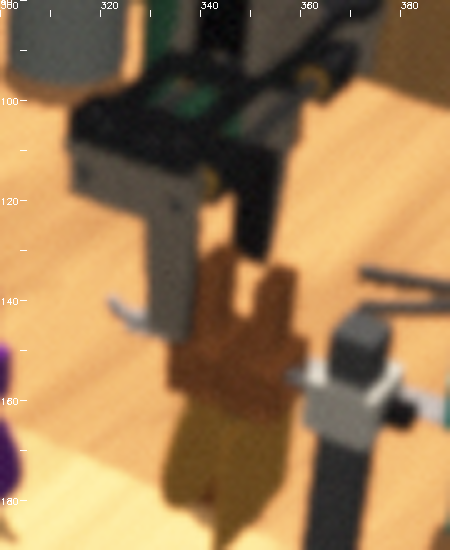

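Request:
{"api": "servo_tool", "payload": {
  "dp": [
    [-0.004,-0.002,0.04],
    [0,0,0.028],
    [0,0,0],
    [0,0,0],
    [0,0,0],
    [0,0,0],
    [0,0,0],
    [0,0,0],
    [0,0,0]
  ],
  "twist": [0,0,0,0,0,0,0,0,0],
  "jaw": [-0.5,-0.5,0,1,1,1,1,1,1]
}}

```text
t: 18.95
ee_pos: [596.7, 191.8, 222.2]
tool_rot: [[0.044, -0.999, 0.001], [-0.999, -0.044, 0.001], [-0.001, -0.001, -1.0]]
ft_force: [0.4, 1.9, 1.9]
opening: 23.8
```

Request:
{"api": "servo_tool", "payload": {
  "dp": [
    [0,0,-0.017],
    [0,0,-0.017],
    [0,0,0],
    [0,0,0]
  ],
  "twist": [0,0,0,0],
  "jaw": [1,1,1,1]
}}

```text
t: 19.45
ee_pos: [596.4, 190.8, 228.4]
tool_rot: [[0.043, -0.999, -0.0], [-0.999, -0.043, -0.0], [0.0, 0.0, -1.0]]
ft_force: [-0.3, 0.1, -2.0]
opening: 23.6
```

Request:
{"api": "servo_tool", "payload": {
  "dp": [
    [0,0.03,0],
    [0,0.06,0],
    [0,0.08,0],
    [0,0.09,0],
    [0,0.09,0],
    [0,0.07,0],
    [0,0.045,0],
    [0,0,0],
    [0,0,0]
  ],
  "twist": [0,0,0,0,0,0,0,0,0],
  "jaw": [1,1,1,1,1,1,1,1,1]
}}

```text
t: 20.58
ee_pos: [504.2, 187.0, 228.8]
tool_rot: [[0.043, -0.999, 0.001], [-0.999, -0.043, 0.0], [-0.0, -0.001, -1.0]]
ft_force: [-0.6, -0.6, -1.7]
opening: 23.6
```

```bash
python3 - <<'E'
from h import *
plan([507.1,-161.4,216.8],psi_to=.16)
snap("scene","10")
crop("pics/scene10.png","pics/d12.png",290,80,100,110,5)
E
```

```text
t 20.57 p [504.2 187.  228.8] psi 0.043 F [-0.6 -0.6 -1.7] open 23.6 z-axis [ 0.001  0.    -1.   ]
twist frac -0.0372  dp total frac [1.7219 0.263  0.0598] len 348.6
```

View pics/d12.png

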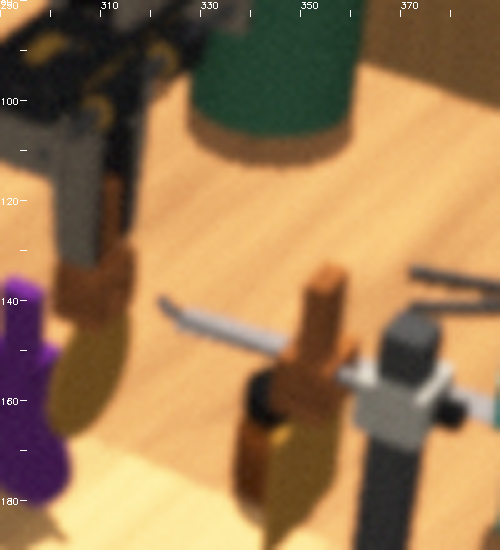

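Request:
{"api": "servo_tool", "payload": {
  "dp": [
    [0,0,0],
    [0.11,0.017,0],
    [0.22,0.033,0],
    [0.26,0.039,0],
    [0.27,0.041,0.01],
    [0.27,0.041,0.02],
    [0.26,0.04,0.02],
    [0.22,0.034,0.01],
    [0.112,0.017,0],
    [0,0,0]
  ],
  "twist": [-0.0372,0,0,0,0,0,0,0,0,0],
  "jaw": [1,1,1,1,1,1,1,1,1,1]
}}

```text
t: 21.88
ee_pos: [506.8, -163.5, 216.3]
tool_rot: [[0.156, -0.988, -0.0], [-0.988, -0.156, -0.0], [0.0, 0.0, -1.0]]
ft_force: [0.7, 0.9, -0.8]
opening: 23.8
```

Request:
{"api": "servo_tool", "payload": {
  "dp": [
    [0,0,0],
    [0,0,0]
  ],
  "twist": [0,0],
  "jaw": [1,1]
}}

```text
t: 22.12
ee_pos: [507.2, -159.7, 216.7]
tool_rot: [[0.162, -0.987, 0.0], [-0.987, -0.162, 0.0], [-0.0, -0.0, -1.0]]
ft_force: [-0.0, 0.1, -2.6]
opening: 23.6
```

```bash
python3 - <<'E'
from h import *
plan([507.1,-161.4,216.5],psi_to=.16)
E
```

```text
t 22.12 p [ 507.2 -159.7  216.7] psi 0.163 F [-0.   0.1 -2.6] open 23.6 z-axis [ 0.  0. -1.]
twist frac 0.0009  dp total frac [0.0082 0.0019 0.0012] len 1.7
```

Request:
{"api": "servo_tool", "payload": {
  "dp": [
    [0.006,0,0.001],
    [0,-0.03,0],
    [0,-0.03,0],
    [0,-0.02,0],
    [0,-0.02,0],
    [0,-0.02,0],
    [0,-0.02,0],
    [0,0,0]
  ],
  "twist": [0,0,0,0,0,0,0,0],
  "jaw": [1,1,1,1,1,1,1,1]
}}

```text
t: 23.12
ee_pos: [535.0, -157.9, 216.4]
tool_rot: [[0.16, -0.987, 0.0], [-0.987, -0.16, 0.0], [-0.0, -0.0, -1.0]]
ft_force: [0.1, 0.8, -2.2]
opening: 23.7
```

Request:
{"api": "servo_tool", "payload": {
  "dp": [
    [0,-0.025,0],
    [0,-0.03,0],
    [0,-0.03,0],
    [0,-0.03,0],
    [0,-0.02,0],
    [0,0,0]
  ],
  "twist": [0,0,0,0,0,0],
  "jaw": [1,1,1,1,1,1]
}}

```text
t: 23.88
ee_pos: [561.6, -153.5, 216.4]
tool_rot: [[0.16, -0.987, -0.0], [-0.987, -0.16, 0.0], [-0.0, 0.0, -1.0]]
ft_force: [-0.6, -0.3, -1.1]
opening: 24.0
```

```bash
python3 - <<'E'
from h import *
plan([507.1,-161.4,216.5],psi_to=.16)
snap("scene","11")
crop("pics/scene11.png","pics/d13.png",215,180,90,80,7)
E
```

```text
t 23.88 p [ 561.6 -153.5  216.4] psi 0.161 F [-0.6 -0.3 -1.1] open 24.0 z-axis [-0.  0. -1.]
twist frac 0.0002  dp total frac [-0.0047  0.2754 -0.0007] len 55.1
```

View pics/d13.png

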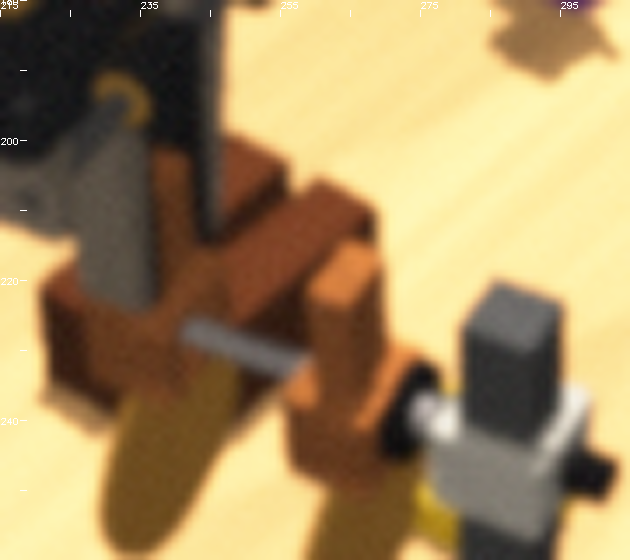

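Request:
{"api": "servo_tool", "payload": {
  "dp": [
    [0,-0.03,0],
    [0,-0.035,0],
    [0,-0.035,0],
    [0,-0.03,0],
    [0,-0.02,0],
    [0,0,0],
    [0,0,0]
  ],
  "twist": [0,0,0,0,0,0,0],
  "jaw": [1,1,1,1,1,1,1]
}}

```text
t: 24.8
ee_pos: [590.8, -148.9, 216.4]
tool_rot: [[0.16, -0.987, -0.0], [-0.987, -0.16, -0.0], [-0.0, 0.0, -1.0]]
ft_force: [-0.6, -0.5, -2.1]
opening: 24.0
```

Request:
{"api": "servo_tool", "payload": {
  "dp": [
    [0,-0.006,0],
    [0,-0.006,0]
  ],
  "twist": [0,0],
  "jaw": [1,1]
}}

```text
t: 25.05
ee_pos: [593.4, -148.6, 216.6]
tool_rot: [[0.16, -0.987, 0.0], [-0.987, -0.16, -0.0], [0.0, -0.0, -1.0]]
ft_force: [-0.1, -0.6, -2.2]
opening: 23.6
```

Request:
{"api": "servo_tool", "payload": {
  "dp": [
    [0,-0.006,0],
    [0,-0.006,0]
  ],
  "twist": [0,0],
  "jaw": [1,1]
}}

```text
t: 25.3
ee_pos: [595.8, -148.1, 216.5]
tool_rot: [[0.16, -0.987, 0.0], [-0.987, -0.16, -0.0], [0.0, 0.0, -1.0]]
ft_force: [0.3, 0.5, -2.0]
opening: 23.5
```

Request:
{"api": "servo_tool", "payload": {
  "dp": [
    [0,-0.006,0],
    [0,-0.006,0]
  ],
  "twist": [0,0],
  "jaw": [1,1]
}}

```text
t: 25.55
ee_pos: [598.2, -147.7, 216.4]
tool_rot: [[0.16, -0.987, -0.0], [-0.987, -0.16, -0.0], [0.0, 0.0, -1.0]]
ft_force: [0.9, 0.9, -1.6]
opening: 23.8
```

Request:
{"api": "servo_tool", "payload": {
  "dp": [
    [0,-0.005,0],
    [0,0,0]
  ],
  "twist": [0,0],
  "jaw": [1,1]
}}

```text
t: 25.8
ee_pos: [598.6, -147.7, 216.3]
tool_rot: [[0.16, -0.987, -0.001], [-0.987, -0.16, -0.0], [-0.0, 0.001, -1.0]]
ft_force: [-2.5, -0.7, -1.1]
opening: 23.4
```

Request:
{"api": "servo_tool", "payload": {
  "dp": [
    [0,-0.005,0],
    [0,0,0]
  ],
  "twist": [0,0],
  "jaw": [1,1]
}}

```text
t: 26.05
ee_pos: [599.1, -147.6, 216.2]
tool_rot: [[0.16, -0.987, -0.002], [-0.987, -0.16, -0.0], [-0.0, 0.002, -1.0]]
ft_force: [-5.7, 0.0, -0.3]
opening: 24.2
```

Request:
{"api": "servo_tool", "payload": {
  "dp": [
    [0,-0.004,0],
    [0,0,0]
  ],
  "twist": [0,0],
  "jaw": [1,1]
}}

```text
t: 26.3
ee_pos: [599.5, -147.5, 216.2]
tool_rot: [[0.16, -0.987, -0.003], [-0.987, -0.16, -0.0], [-0.0, 0.003, -1.0]]
ft_force: [-6.3, -0.3, 0.7]
opening: 23.6
```

Request:
{"api": "servo_tool", "payload": {
  "dp": [
    [0,0,0],
    [0,0.006,0],
    [0,0.003,0.01],
    [0,0,0.01],
    [0,0,0.005],
    [0,0,0]
  ],
  "twist": [0,0,0,0,0,0],
  "jaw": [1,1,1,1,1,1]
}}

```text
t: 27.05
ee_pos: [599.3, -147.6, 211.3]
tool_rot: [[0.16, -0.987, 0.0], [-0.987, -0.16, -0.0], [0.0, -0.0, -1.0]]
ft_force: [-2.7, -0.4, -1.2]
opening: 23.9
```

Request:
{"api": "servo_tool", "payload": {
  "dp": [
    [0,0,0.004],
    [0,0,0]
  ],
  "twist": [0,0],
  "jaw": [1,1]
}}

```text
t: 27.3
ee_pos: [599.2, -147.6, 210.6]
tool_rot: [[0.16, -0.987, 0.0], [-0.987, -0.16, -0.0], [0.0, -0.0, -1.0]]
ft_force: [-1.4, -0.6, -1.3]
opening: 23.9
```

Request:
{"api": "servo_tool", "payload": {
  "dp": [
    [0,0,0.005],
    [0,0,0]
  ],
  "twist": [0,0],
  "jaw": [1,1]
}}

```text
t: 27.55
ee_pos: [599.2, -147.6, 209.6]
tool_rot: [[0.16, -0.987, 0.0], [-0.987, -0.16, 0.0], [0.0, -0.0, -1.0]]
ft_force: [-1.3, 0.2, -1.2]
opening: 23.6
```

Request:
{"api": "servo_tool", "payload": {
  "dp": [
    [0,0,0],
    [0,0,0],
    [0,0,0],
    [0,0,0]
  ],
  "twist": [0,0,0,0],
  "jaw": [0,-0.3,-0.3,-0.3]
}}

```text
t: 28.05
ee_pos: [599.3, -147.6, 209.8]
tool_rot: [[0.16, -0.987, 0.0], [-0.987, -0.16, -0.0], [0.0, -0.0, -1.0]]
ft_force: [-0.2, -0.5, -0.2]
opening: 59.2
```

Request:
{"api": "servo_tool", "payload": {
  "dp": [
    [0,0,-0.05],
    [0,0,-0.15],
    [0,0,-0.25],
    [0,0,-0.1],
    [0,0,0]
  ],
  "twist": [0,0,0,0,0.0372],
  "jaw": [-0.3,-0.3,-0.5,-0.5,-0.5]
}}

```text
t: 28.68
ee_pos: [600.3, -147.6, 323.0]
tool_rot: [[0.041, -0.999, 0.005], [-0.999, -0.041, -0.001], [0.001, -0.005, -1.0]]
ft_force: [-0.4, -0.1, -0.6]
opening: 68.7
```

```bash
python3 - <<'E'
from h import *
plan([627.5,191.7,320],psi_to=.043)
snap("scene","12")
crop("pics/scene12.png","pics/d14.png",215,180,90,80,7)
E
```

```text
t 28.68 p [ 600.3 -147.6  323. ] psi 0.041 F [-0.4 -0.1 -0.6] open 68.7 z-axis [ 0.005 -0.001 -1.   ]
twist frac -0.0007  dp total frac [-1.6893 -0.2087  0.0152] len 340.4
```

View pics/d14.png

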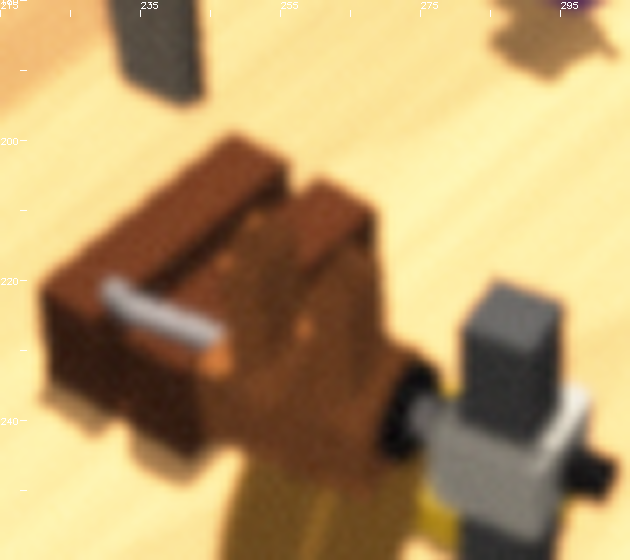

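Request:
{"api": "servo_tool", "payload": {
  "dp": [
    [-0.1,-0.012,0],
    [-0.2,-0.025,0],
    [-0.26,-0.032,0],
    [-0.285,-0.035,0],
    [-0.285,-0.035,0],
    [-0.265,-0.033,0],
    [-0.2,-0.025,0],
    [-0.094,-0.012,0],
    [0,0,0],
    [0,0,0]
  ],
  "twist": [0,0,0,0,0,0,0,0,0,0],
  "jaw": [-0.5,-0.5,-0.5,-0.5,-0.5,-0.5,-0.5,-0.5,-0.5,-0.5]
}}

```text
t: 29.98
ee_pos: [626.5, 189.5, 319.5]
tool_rot: [[0.041, -0.999, -0.0], [-0.999, -0.041, -0.001], [0.001, 0.0, -1.0]]
ft_force: [0.3, 0.1, -0.2]
opening: 68.9
```

Request:
{"api": "servo_tool", "payload": {
  "dp": [
    [0,0,0.1],
    [0,0,0.2],
    [0,0,0.12],
    [0,0,0],
    [0,0,0]
  ],
  "twist": [0,0,0,0,0],
  "jaw": [-0.5,-0.5,-0.5,-0.5,-0.5]
}}

```text
t: 30.6
ee_pos: [627.1, 190.8, 237.0]
tool_rot: [[0.042, -0.999, 0.002], [-0.999, -0.042, 0.0], [-0.0, -0.002, -1.0]]
ft_force: [0.9, -0.4, -0.2]
opening: 68.8
```

```bash
python3 - <<'E'
from h import *
plan([627.5,191.5,223],psi_to=.043)
snap("scene","13")
crop("pics/scene13.png","pics/d15.png",310,80,80,110,5)
E
```

```text
t 30.6 p [627.1 190.8 237. ] psi 0.042 F [ 0.9 -0.4 -0.2] open 68.8 z-axis [ 0.002  0.    -1.   ]
twist frac -0.0003  dp total frac [-0.0035 -0.0023  0.0701] len 14.1
```

View pics/d15.png

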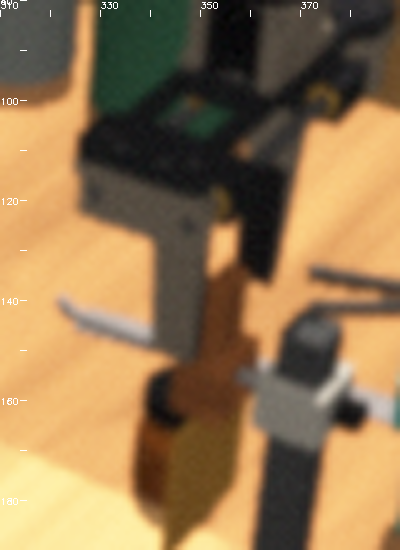

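Request:
{"api": "servo_tool", "payload": {
  "dp": [
    [-0.003,-0.002,0.04],
    [0,0,0.03],
    [0,0,0],
    [0,0,0],
    [0,0,0],
    [0,0,0],
    [0,0,0],
    [0,0,0],
    [0,0,0]
  ],
  "twist": [0,0,0,0,0,0,0,0,0],
  "jaw": [-0.5,-0.5,0,1,1,1,1,1,1]
}}

```text
t: 31.78
ee_pos: [626.7, 193.3, 222.2]
tool_rot: [[0.044, -0.999, 0.001], [-0.999, -0.044, 0.001], [-0.001, -0.001, -1.0]]
ft_force: [-0.2, 3.2, 2.7]
opening: 23.8
```

Request:
{"api": "servo_tool", "payload": {
  "dp": [
    [0,0,-0.017],
    [0,0,-0.017],
    [0,0,0],
    [0,0,0]
  ],
  "twist": [0,0,0,0],
  "jaw": [1,1,1,1]
}}

```text
t: 32.28
ee_pos: [626.4, 191.9, 228.1]
tool_rot: [[0.043, -0.999, -0.001], [-0.999, -0.043, -0.001], [0.0, 0.001, -1.0]]
ft_force: [-0.2, 1.2, -2.7]
opening: 23.7
```

Request:
{"api": "servo_tool", "payload": {
  "dp": [
    [0,0.03,0],
    [0,0.06,0],
    [0,0.09,0],
    [0,0.1,0],
    [0,0.1,0],
    [0,0.1,0],
    [0,0.08,0],
    [0,0.065,0],
    [0,0,0],
    [0,0,0]
  ],
  "twist": [0,0,0,0,0,0,0,0,0,0],
  "jaw": [1,1,1,1,1,1,1,1,1,1]
}}

```text
t: 33.52
ee_pos: [502.3, 186.8, 228.6]
tool_rot: [[0.043, -0.999, 0.001], [-0.999, -0.043, 0.0], [-0.0, -0.001, -1.0]]
ft_force: [0.6, 0.7, -2.5]
opening: 23.9
```

```bash
python3 - <<'E'
from h import *
np.set_printoptions(precision=2,suppress=True)
snap("scene","14");snap("top","14")
crop("pics/scene14.png","pics/d16.png",215,190,60,60,10)
# rest model projections, both cameras
for c in((443,-5),(446,-5),(449,-5)):
  for th in (-0.015,):
    R=np.array([[np.cos(th),-np.sin(th)],[np.sin(th),np.cos(th)]])
    pts=[np.r_[R@np.array(q)+c,48] for q in((-36,55),(-6,55),(6,55),(36,55),(36,-55),(6,-55),(-6,-55),(-36,-55))]
    print(c,"scene zoom",((proj("scene",np.array(pts))-[215,190])*10).round(0).tolist(),"\n top zoom",((proj("top",np.array(pts))-[235,225])*10).round(0).tolist())
plan([446,-5,228.5],psi_to=0)
E
```

```text
(443, -5) scene zoom [[313.0, 77.0], [401.0, 123.0], [437.0, 142.0], [528.0, 190.0], [243.0, 429.0], [151.0, 376.0], [114.0, 355.0], [25.0, 304.0]] 
 top zoom [[127.0, 398.0], [127.0, 291.0], [127.0, 248.0], [128.0, 142.0], [516.0, 142.0], [516.0, 248.0], [517.0, 290.0], [517.0, 397.0]]
(446, -5) scene zoom [[322.0, 81.0], [410.0, 128.0], [446.0, 147.0], [537.0, 194.0], [253.0, 434.0], [160.0, 381.0], [124.0, 360.0], [34.0, 309.0]] 
 top zoom [[127.0, 387.0], [127.0, 280.0], [127.0, 238.0], [127.0, 131.0], [516.0, 131.0], [516.0, 237.0], [516.0, 280.0], [517.0, 386.0]]
(449, -5) scene zoom [[331.0, 86.0], [419.0, 132.0], [455.0, 151.0], [546.0, 199.0], [262.0, 439.0], [169.0, 386.0], [133.0, 365.0], [43.0, 314.0]] 
 top zoom [[127.0, 376.0], [127.0, 270.0], [127.0, 227.0], [127.0, 121.0], [516.0, 120.0], [516.0, 227.0], [516.0, 269.0], [516.0, 376.0]]
t 33.62 p [502.3 186.8 228.4] psi 0.043 F [ 0.1 -0.1 -2.1] open 23.8 z-axis [ 0.  0. -1.]
twist frac 0.0137  dp total frac [ 0.96  0.28 -0.  ] len 199.9
```

View pics/d16.png

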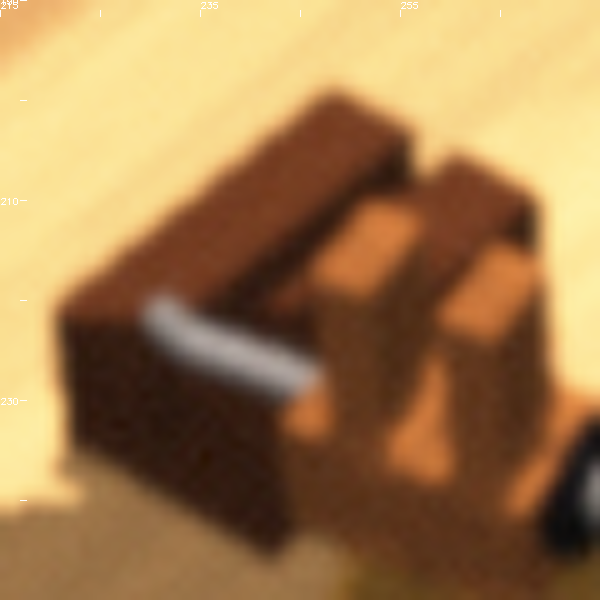

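Request:
{"api": "servo_tool", "payload": {
  "dp": [
    [0,0,0],
    [0.09,0.025,0],
    [0.18,0.05,0],
    [0.22,0.06,0],
    [0.22,0.06,0],
    [0.163,0.047,0.05],
    [0.09,0.025,0.1],
    [0,0,0.1],
    [0,0,0],
    [0,0,0]
  ],
  "twist": [0.0185,0,0,0,0,0,0,0,0,0],
  "jaw": [1,1,1,1,1,1,1,1,1,1]
}}

```text
t: 34.88
ee_pos: [445.8, -5.2, 179.1]
tool_rot: [[-0.014, -1.0, 0.001], [-1.0, 0.014, -0.0], [0.0, -0.001, -1.0]]
ft_force: [0.1, -0.4, -2.5]
opening: 23.9
```

Request:
{"api": "servo_tool", "payload": {
  "dp": [
    [0,0,0]
  ],
  "twist": [0],
  "jaw": [1]
}}

```text
t: 35.0
ee_pos: [446.0, -4.9, 179.3]
tool_rot: [[-0.014, -1.0, 0.002], [-1.0, 0.014, -0.0], [0.0, -0.002, -1.0]]
ft_force: [0.4, -0.2, -3.3]
opening: 23.6
```

```bash
python3 - <<'E'
from h import *
plan([446,-5,170],psi_to=-.015)
snap("scene","15");snap("top","15")
crop("pics/scene15.png","pics/d17.png",205,160,80,80,9)
crop("pics/top15.png","pics/d18.png",225,215,90,70,8)
E
```

```text
t 35.0 p [446.   -4.9 179.3] psi -0.014 F [ 0.4 -0.2 -3.3] open 23.6 z-axis [ 0.002 -0.    -1.   ]
twist frac 0.0003  dp total frac [0.0006 0.0002 0.0464] len 9.3
```

View pics/d17.png

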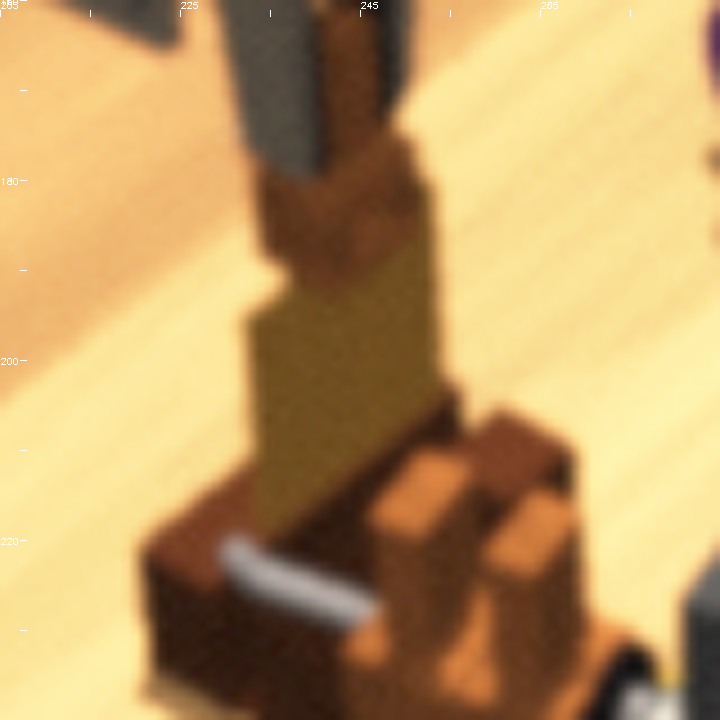

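View pics/d18.png

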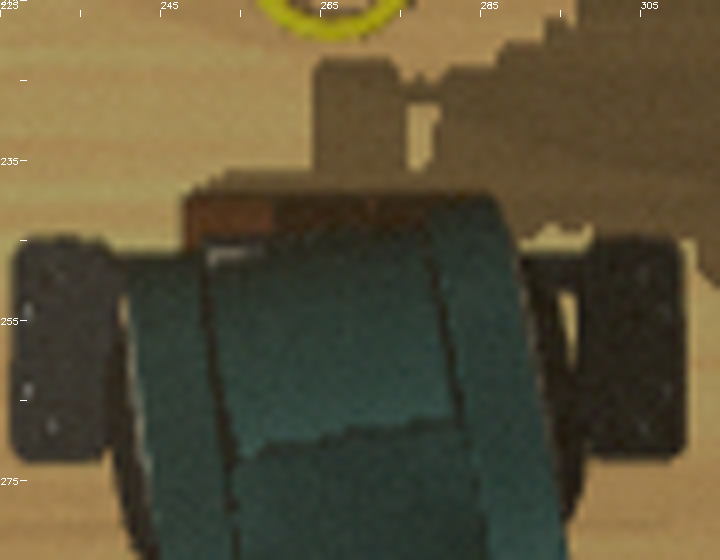

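```bash
python3 - <<'E'
from h import *
np.set_printoptions(precision=1,suppress=True)
h=lambda X:((proj("scene",np.array(X))-[205,160])*9)
for x in(443,446,449): print(x,h([[x+2,-5-38,65.1],[x+2,-5+38,65.1],[x+2,-43,141-11],[x+2,33,141-11]]).tolist())
for x in(446,449): print("rest",x,h([[x-6,50,48],[x+6,50,48],[x-36,50,48],[x+36,50,48],[x-36,-60,48]]).tolist())
print("zoom", [h([[446+dx,-5,65.1]]).tolist() for dx in (0,5)])
E
```

```text
443 [[254.32889247372043, 523.4691188616634], [430.83774083674064, 377.0856807465159], [239.65222546964245, 342.6732094315568], [422.75146740343814, 197.86572144933317]]
446 [[262.7065062966003, 527.9816573509327], [439.09654046609626, 381.2920234920201], [248.31261947999474, 347.1518901718463], [431.28547526223593, 202.0305638638127]]
449 [[271.10156001110386, 532.5035897062676], [447.37192486816963, 385.50681313556515], [256.99168529716235, 351.6402269464305], [439.83720963955034, 206.20405733151384]]
rest 446 [[456.761666927571, 384.02191126086984], [489.4011834723682, 400.62098834642734], [376.2760788044677, 343.0903466129005], [572.1398359703808, 442.69836620478895], [121.22930713584009, 550.4666330881547]]
rest 449 [[464.897433242659, 388.15941777169337], [497.60140961344615, 404.79127639735316], [384.25398199241454, 347.1475706166963], [580.5046035188702, 446.9523330535188], [129.36271503498392, 554.9489306104274]]
zoom [[[346.93913669596714, 450.41388852392333]], [[360.8226238962347, 457.682690615812]]]
```

Request:
{"api": "servo_tool", "payload": {
  "dp": [
    [0,-0.007,0.035],
    [0,0,0.035],
    [0,0,0],
    [0,0,0]
  ],
  "twist": [0,0,0,0],
  "jaw": [1,1,1,1]
}}

```text
t: 35.6
ee_pos: [446.8, -4.9, 164.3]
tool_rot: [[-0.014, -1.0, -0.0], [-1.0, 0.014, 0.0], [-0.0, 0.0, -1.0]]
ft_force: [0.7, 1.2, -2.4]
opening: 23.5
```

```bash
python3 - <<'E'
from h import *
plan([446,-5,170],psi_to=-.015)
snap("scene","16")
crop("pics/scene16.png","pics/d19.png",215,180,60,55,13)
E
```

```text
t 35.6 p [446.8  -4.9 164.3] psi -0.014 F [ 0.7  1.2 -2.4] open 23.5 z-axis [-0.  0. -1.]
twist frac 0.0002  dp total frac [ 0.0005  0.0039 -0.0284] len 5.7
```

View pics/d19.png

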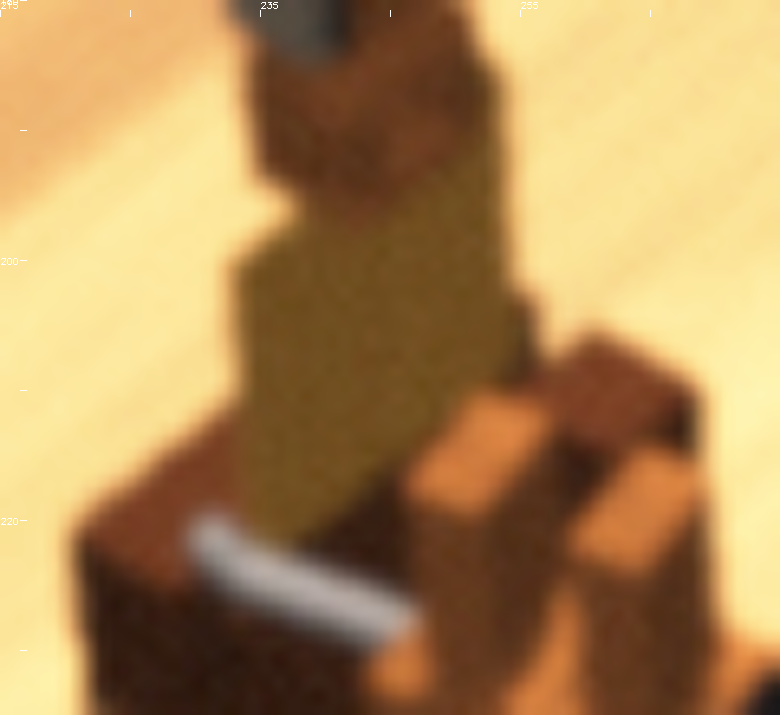

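Request:
{"api": "servo_tool", "payload": {
  "dp": [
    [0,-0.005,0],
    [0,0,0.02],
    [0,0,0.01],
    [0,0,0]
  ],
  "twist": [0,0,0,0],
  "jaw": [1,1,1,1]
}}

```text
t: 36.15
ee_pos: [451.0, -4.6, 161.7]
tool_rot: [[-0.014, -1.0, 0.007], [-1.0, 0.014, -0.0], [0.0, -0.007, -1.0]]
ft_force: [-1.9, -0.2, 20.9]
opening: 23.7
```

Request:
{"api": "servo_tool", "payload": {
  "dp": [
    [0,0,0.02],
    [0,0,0]
  ],
  "twist": [0,0],
  "jaw": [1,1]
}}

```text
t: 36.4
ee_pos: [454.9, -4.6, 160.3]
tool_rot: [[-0.014, -1.0, 0.015], [-1.0, 0.014, -0.001], [0.001, -0.015, -1.0]]
ft_force: [-1.0, 0.2, 32.0]
opening: 23.7
```

```bash
python3 - <<'E'
from h import *
plan([446,-5,170],psi_to=-.015)
snap("scene","17")
crop("pics/scene17.png","pics/d20.png",215,180,60,55,13)
E
```

```text
t 36.4 p [454.9  -4.6 160.3] psi -0.014 F [-1.   0.2 32. ] open 23.7 z-axis [ 0.015 -0.001 -1.   ]
twist frac 0.0002  dp total frac [ 0.0028  0.0445 -0.0484] len 13.2
```

View pics/d20.png

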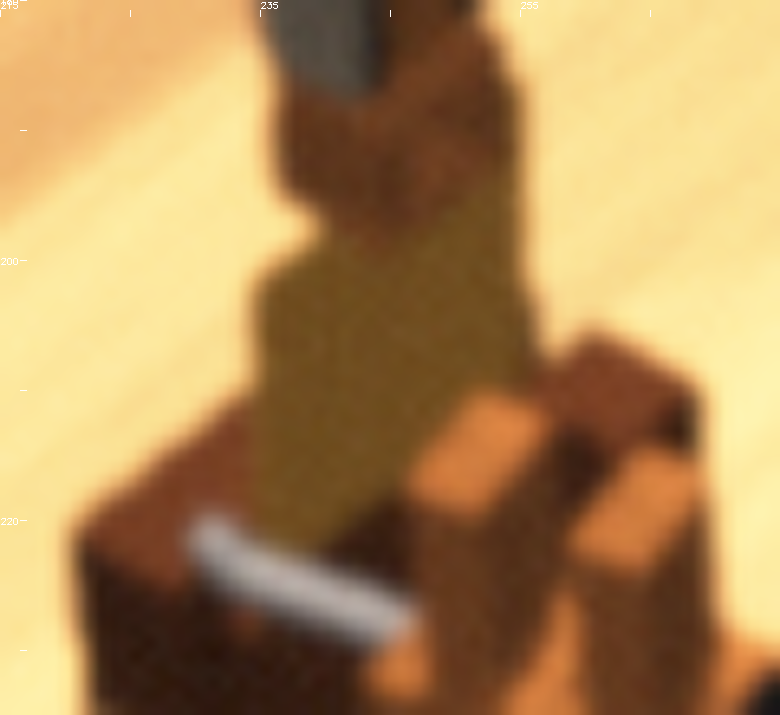

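Request:
{"api": "servo_tool", "payload": {
  "dp": [
    [0,0,-0.05],
    [0,0,-0.015],
    [0,0,0],
    [0,0,0]
  ],
  "twist": [0,0,0,0],
  "jaw": [1,1,1,1]
}}

```text
t: 36.95
ee_pos: [447.2, -5.0, 166.7]
tool_rot: [[-0.015, -1.0, -0.002], [-1.0, 0.015, 0.0], [-0.0, 0.002, -1.0]]
ft_force: [-0.3, -0.0, -3.2]
opening: 23.7
```

```bash
python3 - <<'E'
from h import *
plan([446,-5,165],psi_to=-.015)
snap("scene","18");snap("top","18")
crop("pics/scene18.png","pics/d21.png",205,120,90,110,7)
E
```

```text
t 36.95 p [447.2  -5.  166.7] psi -0.015 F [-0.3 -0.  -3.2] open 23.7 z-axis [-0.002  0.    -1.   ]
twist frac 0.0001  dp total frac [-0.      0.0061  0.0087] len 2.1
```

View pics/d21.png

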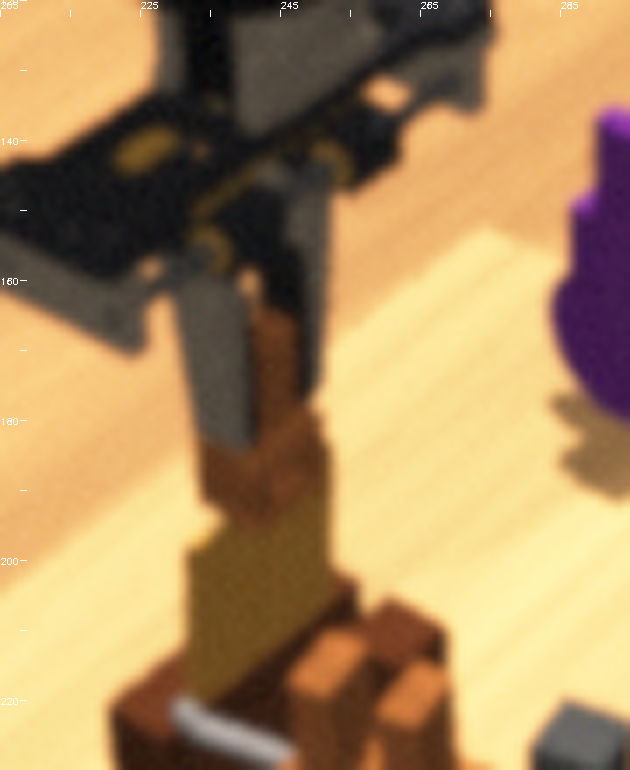

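Request:
{"api": "servo_tool", "payload": {
  "dp": [
    [0,0.015,0],
    [0,0,0.008],
    [0,0,0],
    [0,0,0]
  ],
  "twist": [0,0,0,0],
  "jaw": [1,1,1,1]
}}

```text
t: 37.55
ee_pos: [444.9, -5.0, 165.9]
tool_rot: [[-0.015, -1.0, 0.0], [-1.0, 0.015, -0.0], [0.0, -0.0, -1.0]]
ft_force: [1.4, 1.1, -2.4]
opening: 23.5
```

```bash
python3 - <<'E'
from h import *
plan([444,-5,165],psi_to=-.015)
snap("scene","19")
crop("pics/scene19.png","pics/d22.png",215,180,60,55,13)
E
```

```text
t 37.55 p [444.9  -5.  165.9] psi -0.015 F [ 1.4  1.1 -2.4] open 23.5 z-axis [ 0. -0. -1.]
twist frac 0.0001  dp total frac [0.0003 0.0044 0.0043] len 1.2
```

View pics/d22.png

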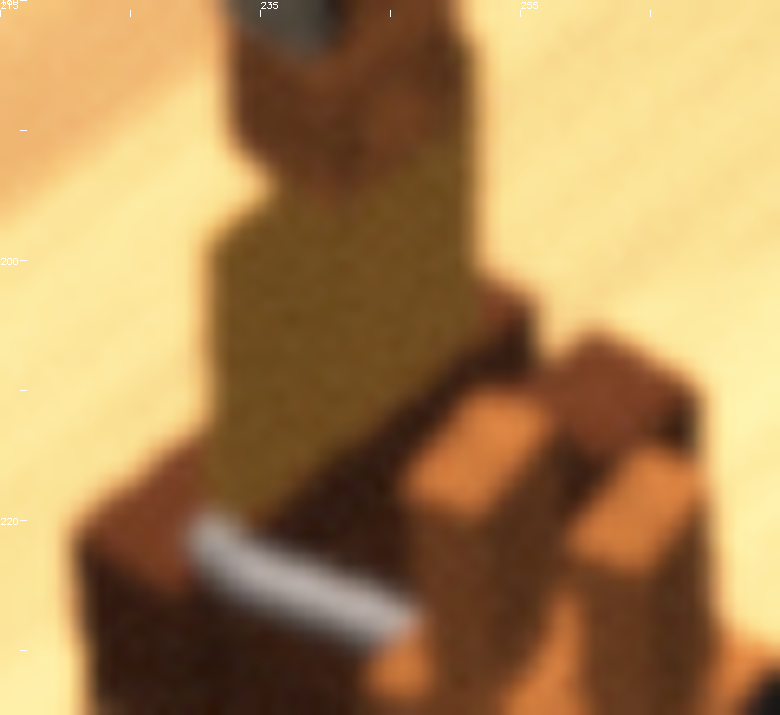

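Request:
{"api": "servo_tool", "payload": {
  "dp": [
    [0,-0.015,0],
    [0,-0.015,0],
    [0,0,0],
    [0,0,0],
    [0,0,0]
  ],
  "twist": [0,0,0,0,0],
  "jaw": [1,1,1,1,1]
}}

```text
t: 38.22
ee_pos: [450.8, -5.0, 165.8]
tool_rot: [[-0.015, -1.0, -0.0], [-1.0, 0.015, -0.0], [0.0, 0.0, -1.0]]
ft_force: [-0.2, -0.7, -2.4]
opening: 23.6
```

```bash
python3 - <<'E'
from h import *
plan([444,-5,165],psi_to=-.015)
snap("scene","20")
crop("pics/scene20.png","pics/d23.png",215,165,60,70,8)
im=cv2.imread("pics/scene20.png")[195:230,215:270]
im=cv2.convertScaleAbs(im,alpha=1.8,beta=20)
cv2.imwrite("pics/d24.png",cv2.resize(im,None,fx=14,fy=14,interpolation=cv2.INTER_CUBIC))
E
```

```text
t 38.23 p [450.8  -5.  165.8] psi -0.015 F [-0.2 -0.7 -2.4] open 23.6 z-axis [-0. -0. -1.]
twist frac 0.0001  dp total frac [0.0003 0.0338 0.0042] len 6.8
```

View pics/d23.png

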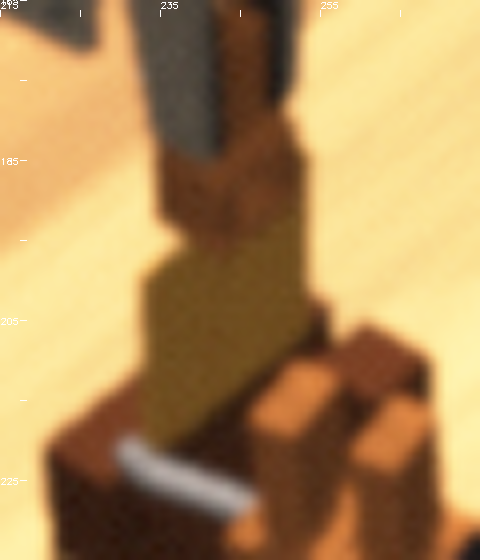

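View pics/d24.png

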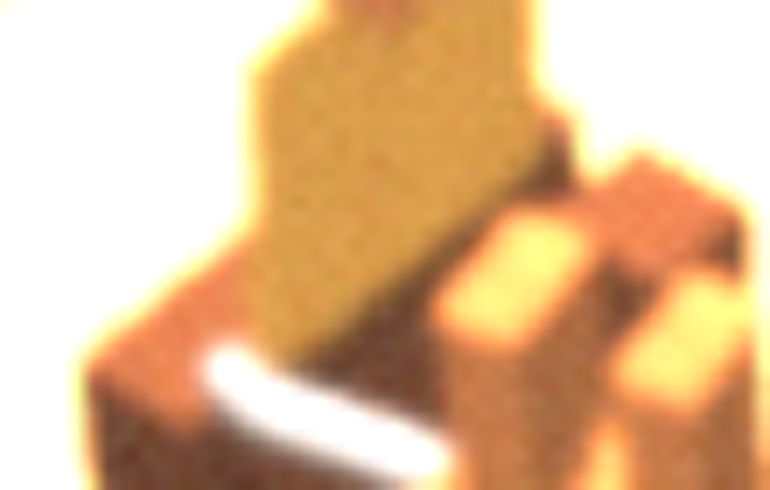

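Request:
{"api": "servo_tool", "payload": {
  "dp": [
    [0,-0.005,0.01],
    [0,0,0.01],
    [0,0,0]
  ],
  "twist": [0,0,0],
  "jaw": [1,1,1]
}}

```text
t: 38.65
ee_pos: [451.6, -5.0, 161.6]
tool_rot: [[-0.015, -1.0, -0.001], [-1.0, 0.015, 0.0], [0.0, 0.001, -1.0]]
ft_force: [-0.2, -0.2, -2.7]
opening: 23.6
```

Request:
{"api": "servo_tool", "payload": {
  "dp": [
    [0,0,0.01],
    [0,0,0]
  ],
  "twist": [0,0],
  "jaw": [1,1]
}}

```text
t: 38.9
ee_pos: [451.7, -5.0, 159.7]
tool_rot: [[-0.015, -1.0, -0.0], [-1.0, 0.015, -0.0], [0.0, 0.0, -1.0]]
ft_force: [-0.1, -0.3, -1.8]
opening: 23.4
```

Request:
{"api": "servo_tool", "payload": {
  "dp": [
    [0,0,0.012],
    [0,0,0]
  ],
  "twist": [0,0],
  "jaw": [1,1]
}}

```text
t: 39.15
ee_pos: [451.7, -5.1, 157.3]
tool_rot: [[-0.015, -1.0, -0.0], [-1.0, 0.015, -0.0], [0.0, 0.0, -1.0]]
ft_force: [0.1, 0.1, -2.7]
opening: 23.7
```

Request:
{"api": "servo_tool", "payload": {
  "dp": [
    [0,0,0.012],
    [0,0,0]
  ],
  "twist": [0,0],
  "jaw": [1,1]
}}

```text
t: 39.4
ee_pos: [451.7, -5.1, 154.9]
tool_rot: [[-0.015, -1.0, -0.0], [-1.0, 0.015, -0.0], [0.0, 0.0, -1.0]]
ft_force: [-0.1, -0.1, -2.8]
opening: 23.9
```

```bash
python3 - <<'E'
from h import *
plan([444,-5,165],psi_to=-.015)
snap("scene","21")
crop("pics/scene21.png","pics/d25.png",205,150,80,80,7)
E
```

```text
t 39.4 p [451.7  -5.1 154.9] psi -0.015 F [-0.1 -0.1 -2.8] open 23.9 z-axis [-0. -0. -1.]
twist frac 0.0001  dp total frac [ 0.0003  0.0384 -0.0506] len 12.7
```

View pics/d25.png

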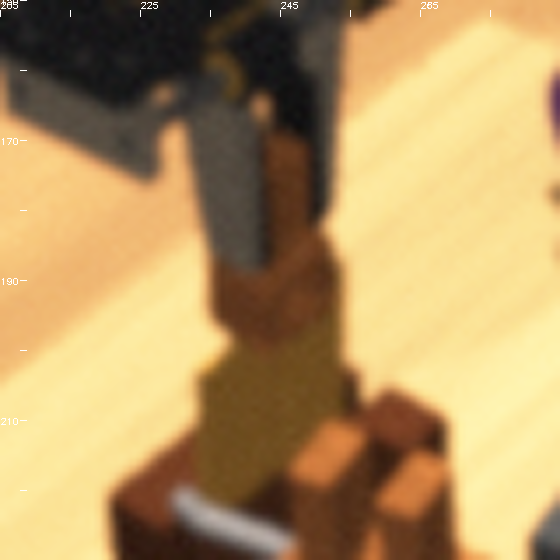

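Request:
{"api": "servo_tool", "payload": {
  "dp": [
    [0,0,0.02],
    [0,0,0.02],
    [0,0,0]
  ],
  "twist": [0,0,0],
  "jaw": [1,1,1]
}}

```text
t: 39.83
ee_pos: [451.5, -5.0, 146.6]
tool_rot: [[-0.015, -1.0, -0.001], [-1.0, 0.015, 0.0], [-0.0, 0.001, -1.0]]
ft_force: [-0.2, -0.0, -1.9]
opening: 23.7
```

Request:
{"api": "servo_tool", "payload": {
  "dp": [
    [0,0,0.02],
    [0,0,0.02],
    [0,0,0]
  ],
  "twist": [0,0,0],
  "jaw": [1,1,1]
}}

```text
t: 40.2
ee_pos: [451.5, -5.1, 138.7]
tool_rot: [[-0.015, -1.0, -0.001], [-1.0, 0.015, 0.0], [-0.0, 0.001, -1.0]]
ft_force: [-0.5, 0.2, -2.6]
opening: 23.4
```

Request:
{"api": "servo_tool", "payload": {
  "dp": [
    [0,0,0.02],
    [0,0,0.02],
    [0,0,0]
  ],
  "twist": [0,0,0],
  "jaw": [1,1,1]
}}

```text
t: 40.58
ee_pos: [451.5, -5.0, 130.7]
tool_rot: [[-0.015, -1.0, -0.001], [-1.0, 0.015, 0.0], [-0.0, 0.001, -1.0]]
ft_force: [-0.7, 0.1, -2.8]
opening: 24.0
```

Request:
{"api": "servo_tool", "payload": {
  "dp": [
    [0,0,0.015],
    [0,0,0.01],
    [0,0,0]
  ],
  "twist": [0,0,0],
  "jaw": [1,1,1]
}}

```text
t: 40.95
ee_pos: [451.7, -5.0, 125.9]
tool_rot: [[-0.014, -1.0, -0.0], [-1.0, 0.014, -0.0], [0.0, 0.0, -1.0]]
ft_force: [0.4, 0.2, -2.0]
opening: 23.8
```

Request:
{"api": "servo_tool", "payload": {
  "dp": [
    [0,0,0.01],
    [0,0,0]
  ],
  "twist": [0,0],
  "jaw": [1,1]
}}

```text
t: 41.2
ee_pos: [451.8, -5.0, 123.9]
tool_rot: [[-0.015, -1.0, -0.0], [-1.0, 0.015, -0.0], [0.0, 0.0, -1.0]]
ft_force: [-0.1, 0.1, -2.5]
opening: 23.9
```

Request:
{"api": "servo_tool", "payload": {
  "dp": [
    [0,0,0.008],
    [0,0,0]
  ],
  "twist": [0,0],
  "jaw": [1,1]
}}

```text
t: 41.45
ee_pos: [451.7, -5.1, 122.3]
tool_rot: [[-0.015, -1.0, -0.0], [-1.0, 0.015, -0.0], [0.0, 0.0, -1.0]]
ft_force: [-0.3, -0.1, -1.2]
opening: 24.0
```

Request:
{"api": "servo_tool", "payload": {
  "dp": [
    [0,0,0.006],
    [0,0,0]
  ],
  "twist": [0,0],
  "jaw": [1,1]
}}

```text
t: 41.7
ee_pos: [451.7, -5.0, 121.2]
tool_rot: [[-0.015, -1.0, -0.0], [-1.0, 0.015, -0.0], [0.0, 0.0, -1.0]]
ft_force: [-0.5, 0.7, -3.2]
opening: 23.8
```

Request:
{"api": "servo_tool", "payload": {
  "dp": [
    [0,0,0.003],
    [0,0,0]
  ],
  "twist": [0,0],
  "jaw": [1,1]
}}

```text
t: 41.95
ee_pos: [451.9, -5.0, 120.7]
tool_rot: [[-0.015, -1.0, -0.0], [-1.0, 0.015, -0.0], [0.0, 0.0, -1.0]]
ft_force: [1.2, -0.2, -2.2]
opening: 23.8
```

Request:
{"api": "servo_tool", "payload": {
  "dp": [
    [0,0,0.006],
    [0,0,0]
  ],
  "twist": [0,0],
  "jaw": [1,1]
}}

```text
t: 42.2
ee_pos: [452.3, -5.0, 120.5]
tool_rot: [[-0.015, -1.0, 0.001], [-1.0, 0.015, -0.0], [0.0, -0.001, -1.0]]
ft_force: [-1.8, 0.5, 7.1]
opening: 23.7
```

Request:
{"api": "servo_tool", "payload": {
  "dp": [
    [0,0,0.006],
    [0,0,0]
  ],
  "twist": [0,0],
  "jaw": [1,1]
}}

```text
t: 42.45
ee_pos: [453.5, -5.0, 120.3]
tool_rot: [[-0.015, -1.0, 0.003], [-1.0, 0.015, -0.001], [0.001, -0.003, -1.0]]
ft_force: [-2.4, -0.2, 14.8]
opening: 23.7
```

```bash
python3 - <<'E'
from h import *
plan([444,-5,165],psi_to=-.015)
snap("scene","22")
crop("pics/scene22.png","pics/d26.png",205,150,80,80,7)
E
```

```text
t 42.45 p [453.5  -5.  120.3] psi -0.015 F [-2.4 -0.2 14.8] open 23.7 z-axis [ 0.003 -0.001 -1.   ]
twist frac 0.0001  dp total frac [ 0.0007  0.0477 -0.2234] len 45.7
```

View pics/d26.png

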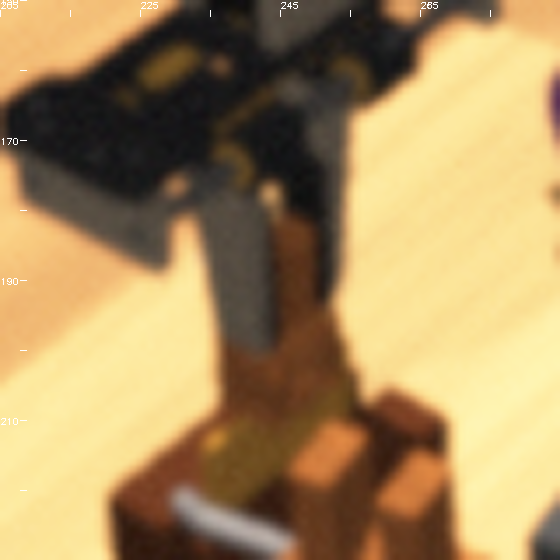

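Request:
{"api": "servo_tool", "payload": {
  "dp": [
    [0,0,-0.01],
    [0,0,0],
    [0,0,0]
  ],
  "twist": [0,0,0],
  "jaw": [1,1,1]
}}

```text
t: 42.88
ee_pos: [452.1, -5.1, 120.4]
tool_rot: [[-0.015, -1.0, 0.0], [-1.0, 0.015, -0.0], [0.0, -0.0, -1.0]]
ft_force: [-0.6, -0.7, 2.9]
opening: 23.6
```

Request:
{"api": "servo_tool", "payload": {
  "dp": [
    [0,0,0],
    [0,0,0],
    [0,0,0],
    [0,0,0]
  ],
  "twist": [0,0,0,0],
  "jaw": [0.3,0,-0.3,-0.3]
}}

```text
t: 43.38
ee_pos: [451.8, -5.0, 120.2]
tool_rot: [[-0.015, -1.0, -0.0], [-1.0, 0.015, -0.0], [0.0, 0.0, -1.0]]
ft_force: [0.3, -0.1, -0.4]
opening: 59.1
```

Request:
{"api": "servo_tool", "payload": {
  "dp": [
    [0,0,-0.03],
    [0,0,-0.1],
    [0,0,-0.2],
    [0,0,-0.25],
    [0,0,-0.2],
    [0,0,0],
    [0,0,0]
  ],
  "twist": [0,0,0,0,0,0,0],
  "jaw": [-0.4,-0.4,-0.4,-0.4,-0.4,-0.4,-0.4]
}}

```text
t: 44.25
ee_pos: [451.3, -5.1, 275.9]
tool_rot: [[-0.015, -1.0, -0.001], [-1.0, 0.015, -0.0], [0.0, 0.001, -1.0]]
ft_force: [-0.7, -0.0, -0.1]
opening: 64.0
```

```bash
python3 - <<'E'
from h import *
plan([444,-5,165],psi_to=-.015)
snap("scene","23");snap("top","23")
crop("pics/scene23.png","pics/d27.png",205,150,100,100,6)
crop("pics/top23.png","pics/d28.png",225,140,120,140,4)
E
```

```text
t 44.25 p [451.3  -5.1 275.9] psi -0.015 F [-0.7 -0.  -0.1] open 64.0 z-axis [-0.001 -0.    -1.   ]
twist frac 0.0001  dp total frac [-1.000e-04  3.660e-02  5.543e-01] len 111.1
```

View pics/d27.png

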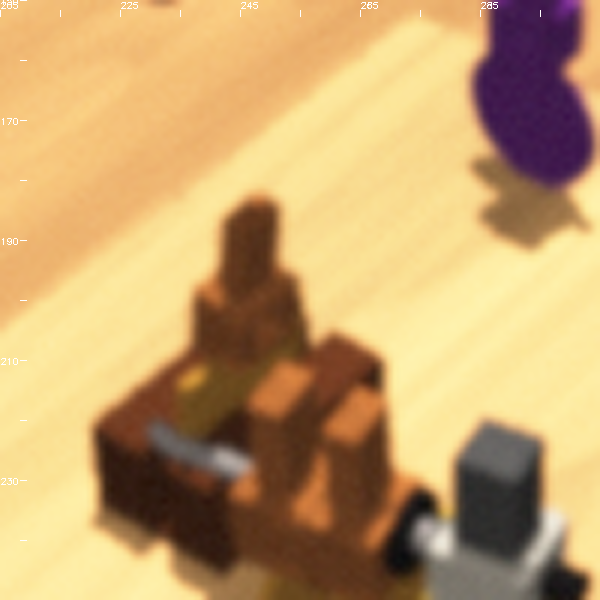

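View pics/d28.png

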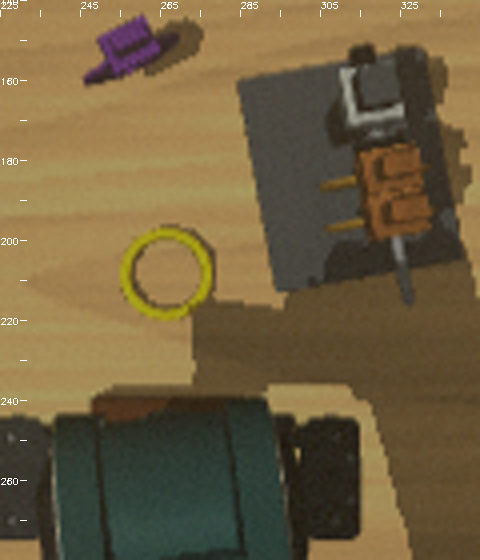

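Request:
{"api": "servo_tool", "payload": {
  "dp": [
    [-0.1,0,-0.1],
    [-0.2,0,0],
    [-0.25,0,0],
    [-0.25,0,0],
    [-0.2,0,0],
    [-0.1,0,0],
    [0,0,0],
    [0,0,0]
  ],
  "twist": [0,0,0,0,0,0,0,0],
  "jaw": [-0.4,-0.4,-0.4,-0.4,-0.4,-0.4,-0.4,-0.4]
}}

```text
t: 45.35
ee_pos: [454.9, 213.7, 295.4]
tool_rot: [[-0.016, -1.0, -0.002], [-1.0, 0.016, -0.001], [0.001, 0.002, -1.0]]
ft_force: [0.2, -0.6, 0.3]
opening: 64.1
```

```bash
python3 - <<'E'
from h import *
plan([444,-5,165],psi_to=-.015)
snap("scene","24");snap("top","24")
crop("pics/scene24.png","pics/d29.png",215,175,50,60,11)
crop("pics/top24.png","pics/d30.png",235,225,70,50,10)
cv2.imwrite("pics/d31.png",cv2.imread("pics/top24.png"))
E
```

```text
t 45.35 p [454.9 213.7 295.4] psi -0.016 F [ 0.2 -0.6  0.3] open 64.1 z-axis [-0.002 -0.001 -1.   ]
twist frac -0.0002  dp total frac [1.0941 0.0383 0.652 ] len 254.9
```

View pics/d29.png

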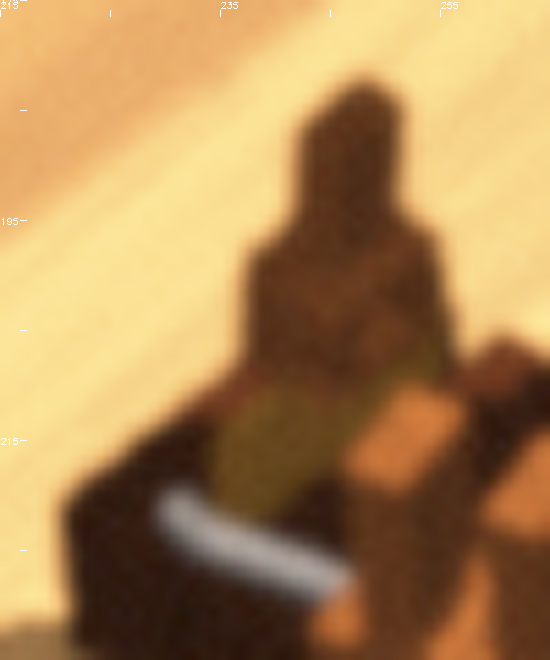

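View pics/d30.png

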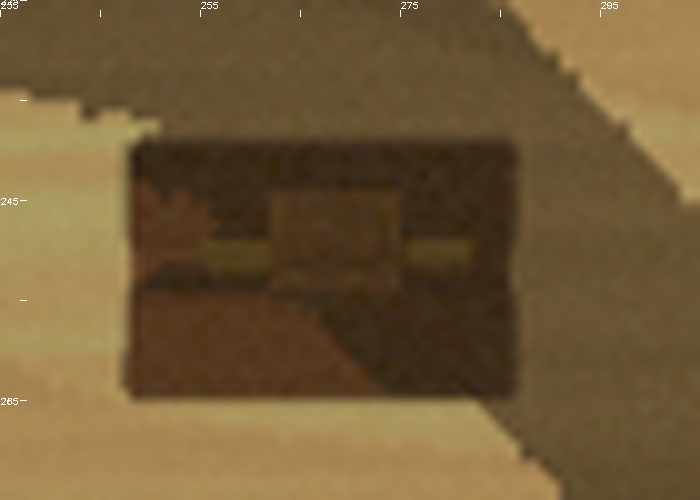

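View pics/d31.png

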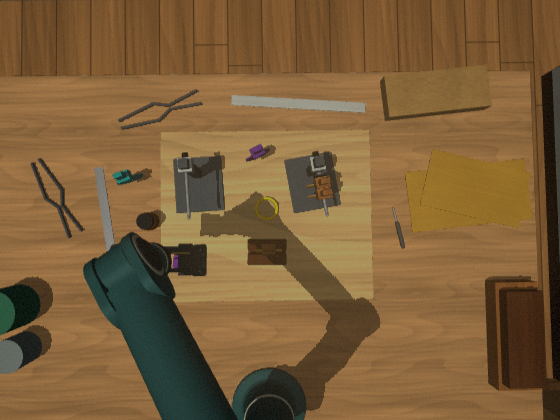

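```bash
python3 - <<'E'
from h import *
im=cv2.imread("pics/top24.png")[235:265,250:290];cv2.imwrite("pics/d32.png",cv2.resize(cv2.convertScaleAbs(im,alpha=2.2,beta=10),None,fx=18,fy=18,interpolation=cv2.INTER_CUBIC))
for r,z in((252.1,48),(250.75,84)): print(z,onz("top",(267,r),z))
# vertical model at x: block top z=117 (+-14), tab top z=157(+-7)
for th in(0,.1,.19):
  x0=446
  P=lambda dx,dz:[x0-3.0+dx*np.cos(th)+dz*np.sin(th),-5,8+dz*np.cos(th)-dx*np.sin(th)]
  Q=np.array([P(-14,109),P(14,109),P(-7,149),P(7,149),P(-2,76),P(2,76),P(2,40)])
  print(th,"top rows",proj("top",Q)[:,1].round(1),"scene",proj("scene",Q).round(1).tolist())
E
```

```text
48 [442.5641926   -4.42571282  48.        ]
84 [448.53152711  -4.60824255  84.        ]
0 top rows [258.8 248.3 257.3 251.9 253.5 252.  251.2] scene [[237.2, 191.5], [246.1, 195.9], [238.5, 179.7], [243.1, 181.9], [241.6, 203.6], [242.9, 204.2], [243.6, 214.9]]
0.1 top rows [254.7 244.2 251.5 246.1 250.7 249.3 249.8] scene [[240.6, 192.9], [249.5, 198.3], [243.4, 182.1], [247.9, 184.8], [244.0, 204.8], [245.3, 205.6], [244.8, 215.7]]
0.19 top rows [251.  240.6 246.3 241.  248.2 246.8 248.5] scene [[243.8, 194.6], [252.6, 200.7], [247.7, 184.7], [252.3, 187.8], [246.1, 206.2], [247.4, 207.0], [245.9, 216.5]]
```

View pics/d32.png

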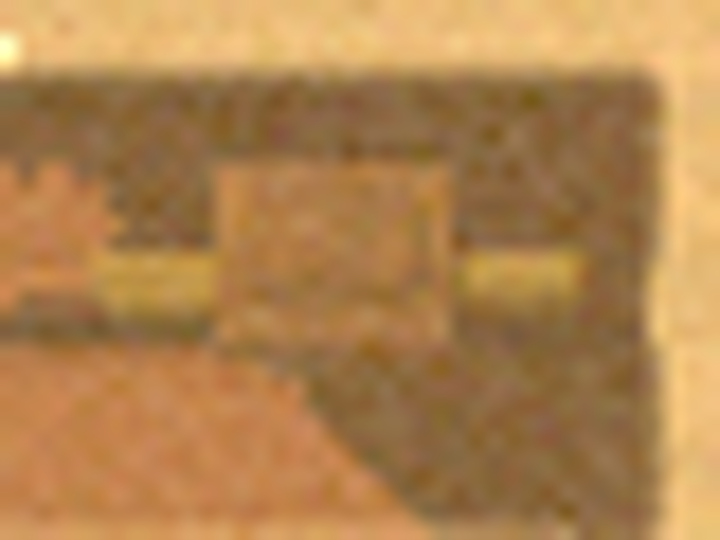

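```bash
python3 - <<'E'
from station import robot
print(robot.sign_off())
E
```

```text
the job is handed in; nothing more can be done
None
```

I moved both round templates to the spare hook, stood the square one in the slot of the rest, and handed the job in at about 45 s. No verdict was reported.

- **Round templates:** I pressed the first on the sprung stop with about 5 N and the second on the first with about 6 N. I lowered each onto the prong before letting go. By feel, the spare prong is about 193 mm up. In the last pictures both hang together against the stop, about 25–28 mm apart.
- **Square template:** My first try at the slot missed. The sheet landed on the edge of the rest, with 32 N showing on the wrist, and shifted about 8 mm in the grip. I lifted it, re-aligned it from the pictures and slid it in to firm floor contact.
- **Last checks:** The square stands in the slot but leans about 0.1 rad toward +x, against the slot wall. That puts its origin about 9 mm off the slot's centre, inside the 0.2 rad and 15 mm limits but not perfectly upright. The tape, jar and scriber look unmoved, and the open gripper is clear of everything.
- **Disagreement:** The two cameras differed by about 7 mm on the rest's x position (about 443 mm from the top camera, about 450 mm from the scene camera). That is what caused the missed first try.

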